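# Pack the ceramic reference rods in their carrying case

### The arm

A 6-joint arm with a two-finger parallel gripper is mounted at the origin on the work surface. World frame = base frame: x ahead of the robot, y to its left, z up, the work surface at z = 0. Lengths are in m, angles in degrees, forces in N, time in s.
With the tool pointing down it reaches from about 0.35 to 0.975 m from the base axis. Payload 17.4 kg.
Tool frame: the origin (TCP) lies at the very end of the fingers, on their centre line; the grasp point (between the pads) lies 19 mm behind it (arm.pinch_z is the distance from the TCP to the grasp point, in m); z points along the fingers, x is the direction in which the jaws open and shut, and the axes are right-handed (so a half turn about z gives the same grasp; the last joint's range is limited). The gripper opens to 85 mm and grips with 20 to 120 N. Pads are 22 mm wide; open, the fingers measure 114 mm over their backs; the gripper's body (76 mm by 85 mm) begins 54 mm behind the grasp point. The pads swing forward as they close: fully open they stand 13 mm farther back than shut.
Start: joints at [68.136, 6.646, 82.598, -0, 90.757, -2.166], TCP at [0.228, 0.636, 0.231] pointing down, gripper open.
Joint ranges: [-162.19, 162.19], [-47.58, 125.68], [4.15, 143.07], [-65.23, 245.23], [0.69, 171.88], [-170.13, 170.13]. Speed limits (degrees/s): [108.29, 108.29, 127.2, 180, 180, 180].

### API

Orientations are given as a 3x3 rotation matrix whose columns are the frame's x, y, z axes.
In Python, from bench import monitor, viewer, job, models, arm gives the robot as it stands.
- The arm moves only by the tool move_arm, never from a script. Its argument "series" is a list of rows, each a list of 7 numbers: the closure in counts, from 0 (fully open) to 255 (shut), then the shift along the world's x, y, z in m, then the turn, a rotation vector about the world's x, y, z in degrees. A call has exactly 8 rows; each row shifts and turns the commanded pose from where the row before left it; what a row does not reach is not made up. A row lasts 1/8 s, in which the tool goes at most 62.5 mm and 10.7 degrees, less where a joint would pass 70% of its speed; a pose out of reach is approached as far as the arm can. A call with a gripper value outside its range is refused whole. The fingers move at their own pace and stop on an object; the grip force is fixed at half the most. Time passes only in rows, so rows that do not move let the fingers close, or fill a call up. It gives the time, the measured TCP pose, the force and the opening at its end, in the units of the state.
- monitor.observe(): the state, without advancing time (a new reading comes with each control period).
- viewer.camera(name): name is "scene" or "side" or "wrist"; returns a dict with "color" (420x560x3 uint8, red, green, blue), "z_map" (420x560 float32, m along the optical axis (not along the pixel's ray), 0 where there is no reading), "fov_y" (degrees; the focal length in pixels is half the picture's height over the tangent of half this angle, whatever the lens; pixels are square), "cx", "cy" (the principal point, pixels), "distortion" ([k1, k2, p1, p2, k3] as OpenCV has them; the pictures are not rectified), "rvec" (rotation vector, rad) and "tvec" (3), from world to camera coordinates, as OpenCV has them. Camera axes: x right, y down, z forward; pixel columns grow to the right and rows downward; lengths in m; the calibration is good to about 2 mm. A picture is of the moment at which its call begins.
- job.sign_off(): hands the job in, once; it reports no verdict.
Trained networks look in a picture, given as the dict that the camera call returned (one of the last four; its "shot" number tells which), for a name from the list of things; names that differ only in an ending like _2 or _b are one class to them, and where a whole thing is asked for, a point or a joint stands for the part that bears it (a point fixed in the world has none). Each returns a list of dicts, best first, with "conf" (0 to 1); they miss things now and then, are a little off and sometimes report something else, mostly with a low value. They report only what shows in the picture. A call takes as long as a camera call. They do not tell look-alikes from the thing itself.
- models.boxes_of(query, picture): "centre" ([x, y, z] in m, in world coordinates, good to about 4 mm: the middle of the surface that is visible of it).
- models.landmark_of(query, picture): "centre" ([x, y, z] in m, in world coordinates, good to about 4 mm: a listed point, or the origin of a listed thing).
The state is a dict: "clock": time; "joint_positions": joint angles; "dq": joint speeds; "joint_efforts": joint torques, N m; "tool_pos": TCP position; "ee_rot": TCP orientation; "wrist_force": force on the tool from outside, world axes, zero at the start; "moment": the same for the moment, N m; "finger_gap": finger opening in m.
Only numpy, scipy, OpenCV 4.12 (cv2) and the standard library are available. Lean on these libraries where they do the work, as an engineer would, in place of code of your own. Each camera call takes 0.05 s, during which the arm holds its last target.

### The job

The measurements are over: pack up the ceramic reference rods. Lay every rod from the bench tray into the V cradles of the carrying case, one rod to each pair of notches, then chock them by setting both toothed bars down over the rods, one above each cradle, with the bar ends fully down in the slotted posts; then lower the lid gently until it is fully closed, without letting it slam, and leave the meter, the signal box and the screwdriver alone.

Things in the scene. Friction and masses are not known exactly. Their poses are not given: they have to be found in the camera images.
- case: aluminium carrying case fixed on the bench, 274 (x) x 180 (y) mm, walls 50 mm high, 5 mm thick, inner floor 10 mm up; origin at the centre of its underside. Inside, two black V-notched cradles run along x at y = -47 and +47 mm, with slotted posts at their ends; the lid is hinged on the +y wall. Rods lie along y across both cradles, with 15 mm to spare at each end
- cradle_a (a point): top of the black cradle at y = -47 mm of the case, at the bottom of its middle notch, 30 mm above the bench; case axes. Each cradle is 20 mm wide (y) and has five shallow 120-degree V notches, 24 mm wide, 7 mm deep, at case x = -88, -44, 0, 44, 88 mm. A rod lying in them has its axis 40.4 mm and its top 49.4 mm above the bench
- cradle_b (a point): the same point of the like cradle at y = +47 mm of the case (the hinge side)
- slot_a (a point): midway between the two facing post slots of the cradle at y = -47 mm, at the level of the slot bottoms, 52 mm above the bench; case axes. The black posts stand at case x = 112 to 126 mm on either side, 56 mm wide (y), tops at 70 mm; each slot is 42 mm wide (y), flared at its mouth, open upwards and along x. The beam ends of a chock bar drop into them and rest on the bottoms
- slot_b (a point): the same point for the posts of the cradle at y = +47 mm of the case (the hinge side)
- lid (a joint): angle of the case lid (rad): 0 fully closed, grows as it opens, stop at 2.0; starts open at 1.7 to 1.95, leaning back past upright. A stiff friction hinge (about 0.9 N m) holds it wherever it is left, so it must be brought all the way down; this takes about 2 to 10 N at its free edge
- lid_hinge (a point): middle of the lid's hinge line, on the rim of the case's +y wall, 50 mm above the bench; the line runs along the case's x. The axes are the lid's: -y from the hinge to the free edge, z out of its outer face. The lid is a shallow aluminium cover 274 x 180 x 49 mm, 0.6 kg; its outer face lies 49 mm outside the hinge plane; closed, its top is 99 mm above the bench
- lid_lip (a point): middle of the black finger lip on the free edge of the lid, 80 mm long, 16 mm deep, 10 mm thick; 188 mm from the hinge line and 15 mm outside the hinge plane; axes as for the hinge
- tray: grey plastic bench tray fixed on the bench, 236 mm (x) by 150 mm (y), origin at the centre of its underside; base 6 mm thick with two V-notched ribs at y = -45 and +45 mm: five grooves at x = -88, -44, 0, 44, 88 mm in which rods lie along y, axis 36.4 mm above the bench; some grooves are empty
- rod1: white ceramic reference rod, a round bar 18 mm in diameter, 140 mm long, with a thin silver band at each end, about 130 g; origin at its middle on its axis; its y axis runs along the rod (x and z turn as it rolls). Starts lying in some groove of the tray, its middle within 6 mm of the groove's. None if this rod is not there today
- rod2: another rod like rod1; None if it is not there today
- rod3: another rod like rod1; None if it is not there today
- rod4: another rod like rod1; None if it is not there today
- rod5: another rod like rod1; None if it is not there today
- bar1: loose ivory plastic chock bar, 244 mm long (x), 36 mm wide (y), 190 g; origin at its middle, level with the tooth ends, z up. A beam from 10 to 22 mm up; six teeth 10 mm long under it, leaving 27 mm gaps for rods at x = -88, -44, 0, 44, 88 mm, outermost faces at x = -108 and 108 mm; on top, at the middle, a finger block 50 mm long, 36 mm wide, its top at 44 mm
- bar2: a second chock bar like bar1. Both start standing on their teeth on the bench between tray and case and may be used either end round, on either cradle. In place, with its beam ends down in two facing slots, a bar's origin is 42 mm above the bench, its beam 2.6 mm clear of the rods' tops
- meter: bystander, not to be disturbed: dark hand-held multimeter 155 x 78 x 34 mm lying on the bench beyond the work, origin under its centre
- preamp: bystander, not to be disturbed: beige metal signal box 100 x 70 x 42 mm with round connectors, on the bench beyond the work, origin under its centre
- driver: bystander, not to be disturbed: screwdriver lying on the bench beyond the work, about 160 mm long, origin near its middle
Things that resemble listed ones, but are neither listed nor needed, are in the scene too. Leave any turquoise or yellow look-alike of the rod3 alone.

How it is judged:
By the outcome, as a careful person would: the job done as asked, in the order asked, and still so for the second after the job is handed in, with the robot touching nothing.
Of rod1, rod2, rod3, rod4, rod5 only 3 to 5 are there at a start; the rules pass over those that are not, and their reading is None.
At some moment in a run one of rod1, rod2, rod3, rod4, rod5, bar1, bar2 may be knocked a few centimetres aside while the robot is not near it.
Once in a run the grip may slacken for a moment while it holds something.
It also fails if it takes over 210 s, if anything falls off the work surface, if the arm or the gripper's body presses on something with over 40 N, if the wrist force passes 120 N, or if a joint passes its speed limit or range.

## Working session

There is one attempt and no reset: what is moved stays moved. The work goes in short steps, Python scripts to look and compute and a tool call to move; the robot and the scene stay as the last step left them, time stands still between calls to the robot, and variables do not carry over. Pictures are saved under pics/ and viewed, and the job is handed in when it is done.

Besides the shell and the picture viewer there is one more tool, called after "Call:" by a JSON object that holds its "name" and its "arguments", one argument or row to a line. move_arm: Moves the arm, as the interface text tells. Its arguments: {"type":"object","properties":{"series":{"type":"array","items":{"type":"array","items":{"type":"number"}}}},"required":["series"]}

```bash
ls; mkdir -p pics
cat > h.py <<'E'
from bench import monitor, viewer, job, models, arm
import numpy as np, cv2
def K(p):
    f=p["color"].shape[0]/2/np.tan(np.radians(p["fov_y"])/2)
    return np.array([[f,0,p["cx"]],[0,f,p["cy"]],[0,0,1]])
def save(p,n): cv2.imwrite(f"pics/{n}.png",p["color"][:,:,::-1])
def cloud(p):
    h,w=p["z_map"].shape
    u,v=np.meshgrid(np.arange(w),np.arange(h))
    pts=cv2.undistortPoints(np.stack([u,v],-1).reshape(-1,1,2).astype(np.float64),K(p),np.array(p["distortion"],float)).reshape(h,w,2)
    z=p["z_map"]; c=np.dstack([pts[...,0]*z,pts[...,1]*z,z])
    R=cv2.Rodrigues(np.array(p["rvec"],float))[0]
    W=(c-np.array(p["tvec"],float).reshape(3))@R
    W[z==0]=np.nan
    return W
def proj(p,X):
    return cv2.projectPoints(np.array(X,float).reshape(-1,1,3),np.array(p["rvec"],float),np.array(p["tvec"],float),K(p),np.array(p["distortion"],float))[0].reshape(-1,2)
def st():
    s=monitor.observe()
    print({k:np.round(s[k],3).tolist() for k in("clock","tool_pos","ee_rot","wrist_force","finger_gap","joint_positions")})
E
python3 - <<'E'
from h import *
st()
for n in("scene","side","wrist"):
    p=viewer.camera(n);save(p,n+"0");np.savez(n+"0.npz",**{k:np.array(v) for k,v in p.items()})
    for q in ["case","tray","rod1","bar1","cradle_a","slot_a","lid_hinge","lid_lip"]:
        r=models.landmark_of(q,p)
        print(n,q,[(np.round(d["centre"],3).tolist(),round(d["conf"],2)) for d in r][:8])
E
```

```text
pics
{'clock': 0.0, 'tool_pos': [0.227, 0.635, 0.231], 'ee_rot': [[0.337, 0.941, -0.0], [0.941, -0.337, -0.001], [-0.001, -0.0, -1.0]], 'wrist_force': [0.263, 0.954, -0.322], 'finger_gap': 0.085, 'joint_positions': [68.137, 6.675, 82.636, 0.001, 90.756, -2.164]}
scene case [([0.546, -0.061, 0.002], 0.69)]
scene tray [([0.496, -0.291, -0.003], 0.75), ([0.54, 0.08, 0.03], 0.46)]
scene rod1 [([0.542, -0.294, 0.04], 0.95), ([0.584, -0.299, 0.038], 0.92), ([0.507, -0.48, 0.01], 0.85), ([0.417, -0.272, 0.037], 0.75), ([0.23, -0.26, 0.01], 0.67), ([0.499, -0.294, 0.037], 0.56), ([0.721, -0.458, 0.014], 0.56)]
scene bar1 [([0.492, -0.144, 0.002], 0.76), ([0.541, -0.06, 0.004], 0.71)]
scene cradle_a [([0.5, -0.286, 0.001], 0.65), ([0.525, 0.173, 0.029], 0.62), ([0.585, -0.298, 0.036], 0.61), ([0.54, 0.078, 0.03], 0.57)]
scene slot_a [([0.539, 0.078, 0.053], 0.9), ([0.529, 0.174, 0.052], 0.89), ([0.527, 0.171, 0.03], 0.31)]
scene lid_hinge [([0.52, 0.217, 0.046], 0.8)]
scene lid_lip [([0.511, 0.268, 0.23], 0.92), ([0.585, -0.299, 0.038], 0.6)]
side case [([0.532, 0.124, -0.002], 0.7), ([0.498,
[... 197 characters left out ...]
7), ([0.506, -0.488, 0.005], 0.61), ([0.545, -0.296, 0.038], 0.6), ([0.586, -0.298, 0.036], 0.58), ([0.23, -0.252, 0.013], 0.56), ([0.784, -0.039, -0.002], 0.56)]
side bar1 [([0.542, -0.054, -0.0], 0.87), ([0.488, -0.142, -0.001], 0.79), ([0.774, -0.245, 0.006], 0.67)]
side cradle_a [([0.525, 0.173, 0.031], 0.92), ([0.534, 0.077, 0.029], 0.79), ([0.775, -0.242, -0.0], 0.72), ([0.534, 0.122, -0.005], 0.67), ([0.5, -0.288, -0.002], 0.2)]
side slot_a [([0.524, 0.171, 0.054], 0.74), ([0.541, 0.08, 0.053], 0.56)]
side lid_hinge []
side lid_lip [([0.51, 0.266, 0.232], 0.6)]
wrist case []
wrist tray []
wrist rod1 []
wrist bar1 []
wrist cradle_a []
wrist slot_a []
wrist lid_hinge []
wrist lid_lip []
```

View pics/scene0.png

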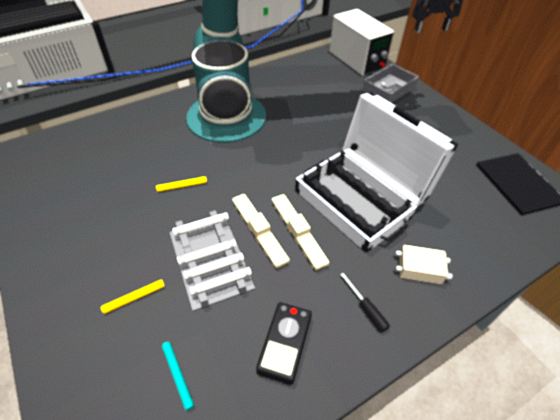

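View pics/side0.png

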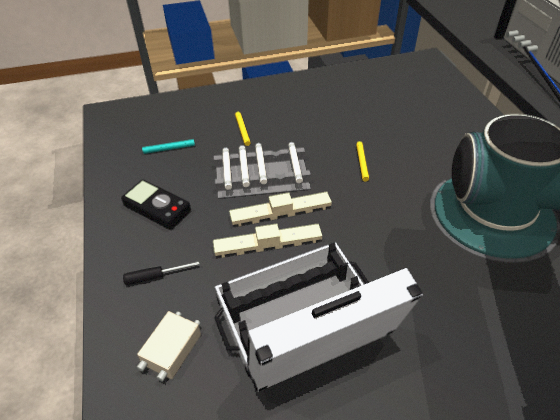

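View pics/wrist0.png

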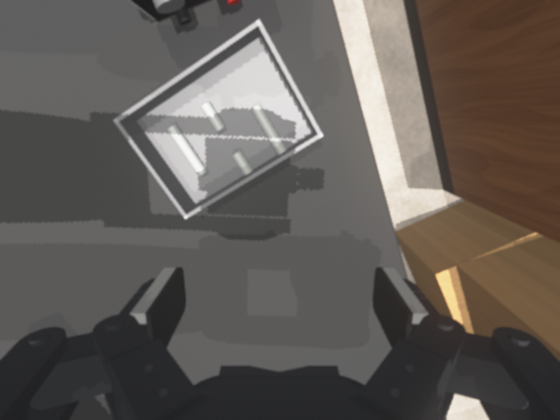

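The pictures show four white rods in the tray (scene px ~(200,222), (208,252), (215,268), (220,282)), with groove x=-44 empty. Yellow and turquoise look-alikes lie outside the tray. Two ivory bars are at about (260,230) and (300,232), and the case has its lid leaning back. Next I'll refine the poses with depth.

```bash
cat > fit.py <<'E'
from h import *
def rods(W,C):
    # white pts in tray region
    m=(W[...,2]>0.038)&(W[...,2]<0.052)&(W[...,0]>.36)&(W[...,0]<.65)&(W[...,1]<-.19)&(W[...,1]>-.40)&(C.min(-1)>110)
    n,l,s,_=cv2.connectedComponentsWithStats(m.astype(np.uint8))
    out=[]
    for i in range(1,n):
        if s[i,4]<60: continue
        P=W[l==i]; c,sz,a=cv2.minAreaRect(P[:,:2].astype(np.float32)*1000)
        out.append((np.round(c,1),np.round(sz,1),round(a,1),round(P[:,2].max()*1000,1),s[i,4]))
    return out
def bars(W,C):
    m=(W[...,2]>0.016)&(W[...,2]<0.06)&(W[...,0]>.33)&(W[...,0]<.72)&(W[...,1]<0.0)&(W[...,1]>-.2)&(C[...,0]>120)&(C[...,0].astype(int)-C[...,2]>10)
    n,l,s,_=cv2.connectedComponentsWithStats(m.astype(np.uint8))
    out=[]
    for i in range(1,n):
        if s[i,4]<100: continue
        P=W[l==i]; c,sz,a=cv2.minAreaRect(P[:,:2].astype(np.float32)*1000)
        b=P[P[:,2]>.039]; 
        if len(b)<10: continue
        cb,sb,ab=cv2.minAreaRect(b[:,:2].astype(np.float32)*1000)
        out.append((np.round(c,1),np.round(sz,1),round(a,1),"block",np.round(cb,1),np.round(sb,1),round(ab,1),round(P[:,2].max()*1000,1)))
    return out
E
python3 - <<'E'
from fit import *
for n in("scene","side"):
    p={k:v for k,v in np.load(n+"0.npz").items()}
    W=cloud(p);C=p["color"]
    print(n)
    for r in rods(W,C):print(r)
    for r in bars(W,C):print(r)
    # rim
    m=(abs(W[...,2]-.05)<.003)&(W[...,0]>.36)&(W[...,0]<.72)&(W[...,1]>0)&(W[...,1]<.26)&(C.min(-1)>120)
    P=W[m]; c,sz,a=cv2.minAreaRect(P[:,:2].astype(np.float32)*1000);print("rim",np.round(c,1),np.round(sz,1),a,len(P))
    # table z check
    t=W[(abs(W[...,2])<.01)];print("table",np.median(t[:,2]))
    m=(abs(W[...,2]-.06)<.015)&(W[...,0]>.36)&(W[...,0]<.72)&(W[...,1]>0)&(W[...,1]<.26)&(C.max(-1)<70)&(W[...,2]>.066)
    n_,l,s,_=cv2.connectedComponentsWithStats(m.astype(np.uint8))
    for i in range(1,n_):
        if s[i,4]>6:
            Q=W[l==i];print("post",np.round(cv2.minAreaRect(Q[:,:2].astype(np.float32)*1000)[0],1),s[i,4],Q[:,2].mean().round(4))
E
```

```text
scene
(array([ 414.8, -270.4]), array([139.4,  19.3]), 80.7, np.float64(47.8), np.int32(308))
(array([ 500.6, -291.9]), array([140.2,  18.9]), 80.8, np.float64(49.2), np.int32(377))
(array([ 545.2, -294.6]), array([139.6,  18.7]), 80.8, np.float64(49.1), np.int32(402))
(array([ 588.8, -297.9]), array([139.8,  18.1]), 82.1, np.float64(48.2), np.int32(433))
(array([521.8, -55.5]), array([ 37.3, 132.4]), 85.2, 'block', array([552.9, -69.4]), array([55.1, 29.5]), 34.0, np.float64(46.5))
(array([ 474.3, -146.3]), array([96.8, 36.5]), 3.2, 'block', array([ 500.1, -153.7]), array([54.2, 26.9]), 39.6, np.float64(46.6))
rim [530.1 150.6] [277.  230.1] 8.194908142089844 1199
table -0.0001744045076912859
post [649.2 162.4] 9 0.0695
post [662.5  68.6] 10 0.0697
side
(array([ 412.5, -270.5]), array([142.3,  17.7]), 81.1, np.float64(50.4), np.int32(254))
(array([ 498.3, -292.5]), array([142.1,  17.7]), 81.4, np.float64(50.1), np.int32(254))
(array([ 542.5, -294.2]), array([142.6,  17.3]), 81.7, np.float64(50.9), np.int32(258))
(array([ 586.1, -298.9]), array([145.7,  17.7]), 81.5, np.float64(50.1), np.int32(264))
(array([ 486.2, -144.5]), array([ 44. , 244.7]), 88.5, 'block', array([ 487.3, -144.7]), array([51.1, 42.5]), 2.0, np.float64(49.0))
(array([540.8, -58.6]), array([ 41.7, 244.5]), 84.9, 'block', array([541.3, -58.7]), array([40.5, 50.1]), 84.8, np.float64(50.2))
rim [531.9 121. ] [274.6 174.5] 8.358531951904297 629
table 0.001228477258859188
post [425.3  35.4] 24 0.0691
post [417.9  90.5] 12 0.0703
post [412.2 128.5] 25 0.0695
post [660.5  67.5] 24 0.0689
post [651.7 124.1] 15 0.0699
post [646.4 162.5] 26 0.0697
```

```bash
cat > case.py <<'E'
from h import *
from scipy.optimize import least_squares
def load(n): return {k:v for k,v in np.load(n+".npz").items()}
def ringres(q,P):
    c,s=np.cos(q[2]),np.sin(q[2]);d=P-q[:2]
    x=d[:,0]*c+d[:,1]*s;y=-d[:,0]*s+d[:,1]*c
    # dist to wall centre-lines rect 134.5 x 87.5, dead zone 2.5
    dx=np.abs(x)-134.5;dy=np.abs(y)-87.5
    inside=(dx<0)&(dy<0)
    d_=np.where(inside,np.minimum(-dx,-dy),np.hypot(np.maximum(dx,0),np.maximum(dy,0)))
    return np.maximum(d_-2.5,0)+0.05*d_
def rim(p):
    W=cloud(p);C=p["color"]
    m=(abs(W[...,2]-.05)<.003)&(W[...,0]>.36)&(W[...,0]<.70)&(W[...,1]>0)&(W[...,1]<.26)&(C.min(-1)>100)
    P=W[m][:,:2]*1000
    r=least_squares(ringres,[532,124,np.radians(8)],args=(P,),loss='soft_l1',f_scale=1.5)
    return r.x[:2],np.degrees(r.x[2]),np.mean(ringres(r.x,P)<1),len(P)
E
python3 - <<'E'
from case import *
from fit import *
for n in("scene0","side0"):
    print(n,rim(load(n)))
p=load("scene0");W=cloud(p);C=p["color"]
for y0,y1 in((-.105,0.),(-.2,-.11)):
    for nm in("scene0","side0"):
        p=load(nm);W=cloud(p);C=p["color"].astype(int)
        m=(W[...,0]>.33)&(W[...,0]<.72)&(W[...,1]>y0-.1)&(W[...,1]<y1+.1)&(W[...,2]>.014)&(W[...,2]<.05)&(C[...,0]-C[...,2]>5)&(C[...,0]>100)
        n,l,s,_=cv2.connectedComponentsWithStats(cv2.morphologyEx(m.astype(np.uint8),cv2.MORPH_CLOSE,np.ones((3,3))))
        for i in range(1,n):
            P=W[(l==i)&m]
            if len(P)<300: continue
            if not y0<P[:,1].mean()<y1: continue
            top=P[P[:,2]>.040]
            q=np.linalg.svd(P[:,:2]-P[:,:2].mean(0))[2][0]
            print(nm,len(P),[np.round(x,1) for x in cv2.minAreaRect(P[:,:2].astype(np.float32)*1000)],"block",[np.round(x,1) for x in cv2.minAreaRect(top[:,:2].astype(np.float32)*1000)],top[:,:2].mean(0).round(4),"yaw",np.degrees(np.arctan(q[1]/q[0])).round(1))
E
```

```text
scene0 (array([533.41425782, 140.90434853]), np.float64(4.533630835531462), np.float64(0.15346534653465346), 1212)
side0 (array([531.41162705, 126.05060845]), np.float64(7.755710896464191), np.float64(0.8702064896755162), 678)
side0 1735 [array([540.8, -58.6]), array([ 41.7, 244.5]), np.float64(84.9)] block [array([541.3, -58.7]), array([40.5, 50.1]), np.float64(84.8)] [ 0.5419 -0.0576] yaw -4.9
side0 1496 [array([ 486.2, -144.5]), array([ 44. , 244.7]), np.float64(88.5)] block [array([ 487. , -144.7]), array([50.6, 42.5]), np.float64(2.0)] [ 0.4873 -0.1433] yaw -1.6
```

Run:
```python
from case import *
for n in("scene0","side0"):
    p=load(n);W=cloud(p);C=p["color"]
    m=(abs(W[...,2]-.05)<.003)&(C.min(-1)>90)
    P=W[m][:,:2]*1000
    q=np.array([531.5,125.5,np.radians(7.7)])
    for _ in range(4):
        c,s=np.cos(q[2]),np.sin(q[2]);d=P-q[:2];x=d[:,0]*c+d[:,1]*s;y=-d[:,0]*s+d[:,1]*c
        k=(abs(x)<142)&(y>-96)&(y<70)&((abs(x)>126)|(y<-80))
        q=least_squares(ringres,q,args=(P[k],),loss='soft_l1',f_scale=1.5).x
    print(n,q[:2],np.degrees(q[2]),k.sum(),np.mean(ringres(q,P[k])<1))
p=load("scene0");W=cloud(p);C=p["color"].astype(int)
for cx,cy in((541,-58.6),(487,-144.5)):
    m=(np.hypot(W[...,0]-cx/1e3,W[...,1]-cy/1e3)<.13)&(abs(W[...,1]-cy/1e3)<.04)&(W[...,2]>.014)&(W[...,2]<.05)&(C[...,0]>100)
    P=W[m];top=P[P[:,2]>.040]
    q=np.linalg.svd(P[:,:2]-P[:,:2].mean(0))[2][0]
    print(len(P),[np.round(x,1) for x in cv2.minAreaRect(P[:,:2].astype(np.float32)*1000)],"block",[np.round(x,1) for x in cv2.minAreaRect(top[:,:2].astype(np.float32)*1000)],top[:,:2].mean(0).round(4),"yaw",np.degrees(np.arctan(q[1]/q[0])).round(1))
```

```text
scene0 [534.41220185 127.10061458] 8.186788585729126 408 0.9142156862745098
side0 [531.49556608 125.25176502] 8.232927943428416 628 0.9585987261146497
1241 [array([543.1, -57.2]), array([ 37.8, 246.7]), np.float64(84.9)] block [array([543.8, -57.2]), array([36.2, 52.1]), np.float64(83.7)] [ 0.544  -0.0578] yaw -4.8
1207 [array([ 488.1, -143.2]), array([ 37.7, 247.1]), np.float64(88.6)] block [array([ 489.3, -143.3]), array([37. , 51.3]), np.float64(89.3)] [ 0.4899 -0.1437] yaw -1.4
```

Call:
{"name": "move_arm", "arguments": {
  "series": [
    [165,0.028,-0.055,0.03,0,0,-5],
    [165,0.028,-0.055,0.03,0,0,-5],
    [165,0.028,-0.055,0.03,0,0,-5],
    [165,0.028,-0.055,0.03,0,0,-5],
    [165,0.028,-0.055,0,0,0,-5],
    [165,0.028,-0.055,0,0,0,-5],
    [165,0.028,-0.055,0,0,0,-5],
    [165,0.028,-0.055,0,0,0,-5]
  ]
}}

```text
clock: 2.35
tool_pos: [0.442, 0.2132, 0.3409]
ee_rot: [[0.865, 0.502, 0.001], [0.502, -0.865, 0.0], [0.001, 0.0, -1.0]]
wrist_force: [1.7, 1.0, 0.6]
finger_gap: 0.0305
```

Call:
{"name": "move_arm", "arguments": {
  "series": [
    [165,-0.004,-0.058,0,0,0,-5],
    [165,-0.005,-0.058,0,0,0,-5],
    [165,-0.005,-0.058,0,0,0,-5],
    [165,-0.005,-0.058,0,0,0,-5],
    [165,-0.005,-0.058,-0.04,0,0,-5],
    [165,-0.005,-0.058,-0.05,0,0,-5],
    [165,-0.005,-0.058,-0.05,0,0,-5],
    [165,-0.005,-0.06,-0.05,0,0,-4.1]
  ]
}}

```text
clock: 3.35
tool_pos: [0.4054, -0.2121, 0.1829]
ee_rot: [[0.988, -0.156, 0.001], [-0.156, -0.988, -0.0], [0.001, 0.0, -1.0]]
wrist_force: [0.8, 0.3, 0.0]
finger_gap: 0.0302
```

Run:
```python
from h import *
p=viewer.camera("wrist");save(p,"wrist1");st()
print(p["fov_y"],[np.round(d["centre"],3) for d in models.landmark_of("rod1",p)])
print(proj(p,[[.4137,-.2705,.0454]]))
```

```text
{'clock': 3.4, 'tool_pos': [0.403, -0.215, 0.177], 'ee_rot': [[0.987, -0.161, -0.005], [-0.161, -0.987, 0.001], [-0.005, -0.0, -1.0]], 'wrist_force': [-2.806, 0.399, -9.596], 'finger_gap': 0.03, 'joint_positions': [-31.21, -20.265, 112.174, -0.099, 88.375, -21.948]}
66.50583613336192 [array([ 0.229, -0.255,  0.005]), array([ 0.546, -0.298,  0.037]), array([ 0.591, -0.299,  0.038]), array([ 0.414, -0.271,  0.036]), array([ 0.496, -0.294,  0.039]), array([ 0.507, -0.486,  0.006])]
[[296.25990628 256.61716319]]
```

Call:
{"name": "move_arm", "arguments": {
  "series": [
    [165,0,0,0,0,0,0],
    [165,0,0,0,0,0,0],
    [165,0,0,0,0,0,0],
    [165,0,0,0,0,0,0],
    [165,0,0,0,0,0,0],
    [165,0,0,0,0,0,0],
    [165,0,0,0,0,0,0],
    [165,0,0,0,0,0,0]
  ]
}}

```text
clock: 4.45
tool_pos: [0.406, -0.2106, 0.1838]
ee_rot: [[0.988, -0.153, -0.0], [-0.153, -0.988, 0.0], [-0.0, -0.0, -1.0]]
wrist_force: [-0.5, -0.1, -1.0]
finger_gap: 0.0302
```

Run:
```python
from fit import *
p=viewer.camera("wrist");save(p,"wrist2");st()
print(proj(p,[[.4137,-.2705,.0454]]))
W=cloud(p)
for r in rods(W,p["color"]):print(r)
for r in bars(W,p["color"]):print(r)
```

```text
{'clock': 4.5, 'tool_pos': [0.406, -0.211, 0.184], 'ee_rot': [[0.988, -0.153, -0.0], [-0.153, -0.988, 0.0], [-0.0, -0.0, -1.0]], 'wrist_force': [0.323, -0.21, 0.354], 'finger_gap': 0.03, 'joint_positions': [-30.614, -20.611, 111.811, 0.001, 88.803, -21.816]}
[[295.85169509 257.82249754]]
(array([ 413.7, -271.5]), array([139.6,  17.1]), 81.6, np.float64(47.9), np.int32(2316))
(array([ 587. , -299.7]), array([140.6,  19.5]), 81.6, np.float64(47.9), np.int32(2689))
(array([ 543.7, -291.1]), array([131. ,  17.6]), 81.5, np.float64(47.9), np.int32(2240))
(array([ 500.3, -283.5]), array([120.1,  18.4]), 81.5, np.float64(47.3), np.int32(2141))
(array([590.7, -77.7]), array([  8.5, 138.2]), 84.7, 'block', array([543.7, -76.9]), array([ 2.3, 44.5]), 86.7, np.float64(46.0))
(array([ 551.2, -146.7]), array([ 36.7, 120.1]), 88.6, 'block', array([ 502.6, -145.3]), array([36.4, 22.3]), 87.6, np.float64(46.1))
```

View pics/wrist2.png

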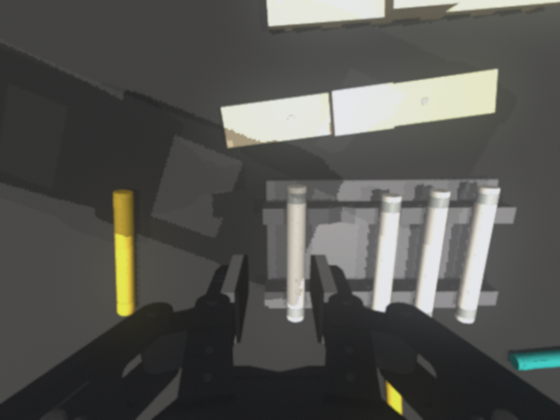

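Call:
{"name": "move_arm", "arguments": {
  "series": [
    [165,0.002,-0.015,-0.02,0,0,0],
    [165,0.002,-0.015,-0.02,0,0,0],
    [165,0.002,-0.015,-0.02,0,0,0],
    [165,0.002,-0.015,-0.02,0,0,0],
    [165,0,0,-0.025,0,0,0],
    [165,0,0,-0.025,0,0,0],
    [165,0,0,-0.02,0,0,0],
    [165,0,0,-0.016,0,0,0]
  ]
}}

```text
clock: 5.5
tool_pos: [0.4138, -0.2705, 0.0169]
ee_rot: [[0.988, -0.153, -0.0], [-0.153, -0.988, 0.0], [-0.0, -0.0, -1.0]]
wrist_force: [0.3, 0.1, 0.4]
finger_gap: 0.0299
```

Call:
{"name": "move_arm", "arguments": {
  "series": [
    [165,0,0,0,0,0,0],
    [255,0,0,0,0,0,0],
    [255,0,0,0,0,0,0],
    [255,0,0,0,0,0,0],
    [255,0,0,0,0,0,0],
    [255,0,0,0,0,0,0],
    [255,0,0,0,0,0,0],
    [255,0,0,0,0,0,0]
  ]
}}

```text
clock: 6.5
tool_pos: [0.4142, -0.2708, 0.0188]
ee_rot: [[0.988, -0.153, 0.001], [-0.153, -0.988, -0.001], [0.001, 0.001, -1.0]]
wrist_force: [-5.5, 1.7, 6.9]
finger_gap: 0.0159
```

Call:
{"name": "move_arm", "arguments": {
  "series": [
    [255,0,0,0.01,0,0,0],
    [255,0,0,0.03,0,0,0],
    [255,0,0,0.045,0,0,0],
    [255,0,0,0.045,0,0,0],
    [255,0.003,0.04,0.01,0,0,2],
    [255,0.003,0.04,0,0,0,2],
    [255,0.003,0.04,0,0,0,2],
    [255,0.003,0.04,0,0,0,2]
  ]
}}

```text
clock: 7.5
tool_pos: [0.426, -0.1094, 0.1588]
ee_rot: [[1.0, -0.013, 0.001], [-0.013, -1.0, -0.0], [0.001, 0.0, -1.0]]
wrist_force: [0.6, -0.1, -2.0]
finger_gap: 0.016
```

Call:
{"name": "move_arm", "arguments": {
  "series": [
    [255,0.003,0.04,0,0,0,2],
    [255,0.003,0.04,0,0,0,2],
    [255,0.003,0.04,0,0,0,2],
    [255,0.003,0.04,0,0,0,2],
    [255,0.004,0.04,0,0,0,1],
    [255,0.004,0.024,0,0,0,0],
    [255,0,0,0,0,0,0],
    [255,0,0,0,0,0,0]
  ]
}}

```text
clock: 8.5
tool_pos: [0.446, 0.1131, 0.1583]
ee_rot: [[0.99, 0.143, 0.001], [0.143, -0.99, -0.0], [0.0, 0.0, -1.0]]
wrist_force: [0.1, 0.3, -0.4]
finger_gap: 0.0157
```

Run:
```python
from case import *
p=viewer.camera("wrist");save(p,"wrist3");st();np.savez("wrist3.npz",**{k:np.array(v) for k,v in p.items()})
for q in("cradle_a","slot_a","rod1"):
    print(q,[(np.round(d["centre"],3).tolist(),round(d["conf"],2)) for d in models.landmark_of(q,p)])
W=cloud(p);C=p["color"]
m=(abs(W[...,2]-.05)<.003)&(C.min(-1)>60)
P=W[m][:,:2]*1000
q=np.array([533,126,np.radians(8.2)])
for _ in range(4):
    c,s=np.cos(q[2]),np.sin(q[2]);d=P-q[:2];x=d[:,0]*c+d[:,1]*s;y=-d[:,0]*s+d[:,1]*c
    k=(abs(x)<142)&(y>-96)&(y<96)&((abs(x)>126)|(y<-80)|(y>80))
    q=least_squares(ringres,q,args=(P[k],),loss='soft_l1',f_scale=1.5).x
print(q[:2],np.degrees(q[2]),k.sum(),np.mean(ringres(q,P[k])<1))
```

```text
{'clock': 8.55, 'tool_pos': [0.446, 0.113, 0.158], 'ee_rot': [[0.99, 0.142, 0.0], [0.142, -0.99, -0.0], [0.0, 0.0, -1.0]], 'wrist_force': [-0.432, 0.895, -0.923], 'finger_gap': 0.016, 'joint_positions': [11.034, -19.604, 113.447, -0.007, 86.135, 2.859]}
cradle_a [([0.538, 0.077, 0.031], 0.67), ([0.523, 0.174, 0.023], 0.64)]
slot_a [([0.523, 0.174, 0.054], 0.95), ([0.544, 0.08, 0.049], 0.84)]
rod1 [([0.446, 0.111, 0.177], 0.66)]
[532.375899   125.82602096] 8.13216272954593 6143 0.9752563893862933
```

View pics/wrist3.png

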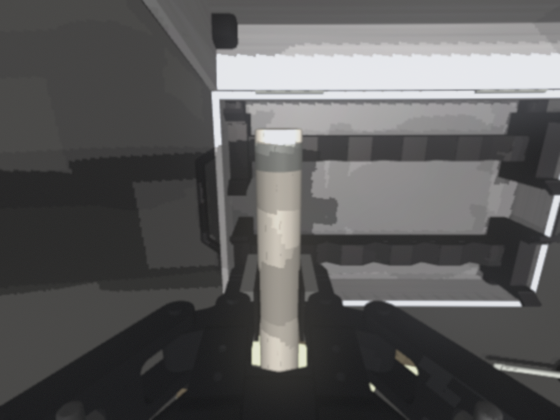

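Call:
{"name": "move_arm", "arguments": {
  "series": [
    [255,0,0,-0.03,0,0,0],
    [255,0,0,-0.03,0,0,0],
    [255,0,0,-0.03,0,0,0],
    [255,0,0,-0.02,0,0,0],
    [255,0,0,-0.015,0,0,0],
    [255,0,0,-0.01,0,0,0],
    [255,0,0,0,0,0,0],
    [255,0,0,0,0,0,0]
  ]
}}

```text
clock: 9.7
tool_pos: [0.4463, 0.1134, 0.0232]
ee_rot: [[0.99, 0.143, 0.001], [0.143, -0.99, 0.0], [0.001, -0.0, -1.0]]
wrist_force: [-0.1, -0.7, -1.0]
finger_gap: 0.0159
```

Call:
{"name": "move_arm", "arguments": {
  "series": [
    [165,0,0,0,0,0,0],
    [165,0,0,0,0,0,0],
    [165,0,0,0,0,0,0],
    [165,0,0,0.02,0,0,0],
    [165,0,0,0.04,0,0,0],
    [165,0,0,0.045,0,0,0],
    [165,0,0,0.04,0,0,0],
    [165,0,0,0,0,0,0]
  ]
}}

```text
clock: 10.7
tool_pos: [0.4471, 0.1136, 0.1711]
ee_rot: [[0.99, 0.143, 0.005], [0.143, -0.99, 0.001], [0.005, -0.0, -1.0]]
wrist_force: [-0.4, 0.3, -1.7]
finger_gap: 0.0303
```

Run:
```python
from fit import *
st()
p=viewer.camera("side");save(p,"side1")
W=cloud(p);C=p["color"]
for r in rods(W,C):print(r)
for r in bars(W,C):print(r)
print([(np.round(d["centre"],3).tolist(),round(d["conf"],2)) for d in models.landmark_of("rod1",p)])
p=viewer.camera("wrist");save(p,"wrist4")
print([(np.round(d["centre"],3).tolist(),round(d["conf"],2)) for d in models.landmark_of("rod1",p)])
```

```text
{'clock': 10.7, 'tool_pos': [0.447, 0.114, 0.171], 'ee_rot': [[0.99, 0.143, 0.005], [0.143, -0.99, 0.001], [0.005, -0.0, -1.0]], 'wrist_force': [-0.361, 0.333, -1.721], 'finger_gap': 0.03, 'joint_positions': [11.093, -19.957, 112.507, -0.001, 87.16, 2.891]}
(array([ 498.6, -291.1]), array([140.9,  17.5]), 82.0, np.float64(50.4), np.int32(256))
(array([ 542.3, -295. ]), array([144.9,  17.9]), 81.8, np.float64(49.8), np.int32(263))
(array([ 586. , -298.8]), array([144.7,  17.6]), 81.6, np.float64(50.6), np.int32(259))
(array([ 493.1, -145.1]), array([ 43.2, 231. ]), 88.0, 'block', array([ 486.7, -145.9]), array([41.2, 50.7]), 89.0, np.float64(48.9))
(array([545.8, -59.2]), array([ 41.3, 234.5]), 84.7, 'block', array([541.2, -59. ]), array([38.7, 50.6]), 86.3, np.float64(51.0))
[([0.722, -0.461, 0.01], 0.9), ([0.499, -0.295, 0.043], 0.76), ([0.542, -0.291, 0.037], 0.76), ([0.507, -0.485, 0.009], 0.66), ([0.444, 0.11, 0.042], 0.57), ([0.588, -0.3, 0.036], 0.55)]
[([0.446, 0.112, 0.038], 0.81)]
```

View pics/wrist4.png

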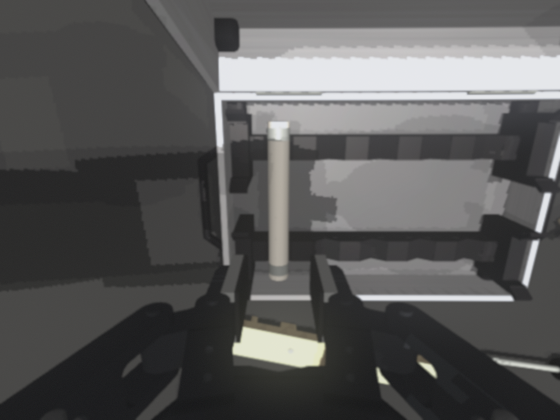

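View pics/side1.png

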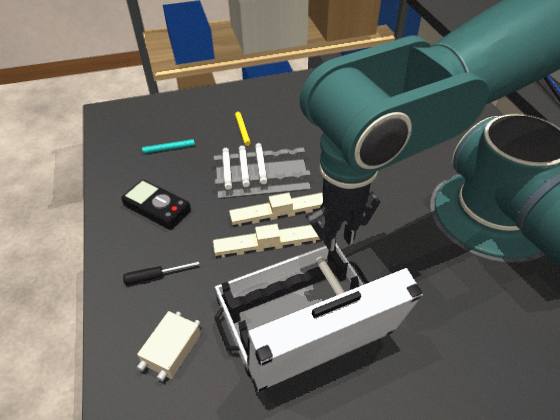

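Call:
{"name": "move_arm", "arguments": {
  "series": [
    [165,0.005,-0.04,0,0,0,-2],
    [165,0.005,-0.04,0,0,0,-2],
    [165,0.005,-0.04,0,0,0,-2],
    [165,0.005,-0.04,0,0,0,-2],
    [165,0.005,-0.04,0,0,0,-2],
    [165,0.005,-0.04,0,0,0,-2],
    [165,0.006,-0.04,0,0,0,-2],
    [165,0.006,-0.04,0,0,0,-2]
  ]
}}

```text
clock: 11.9
tool_pos: [0.4876, -0.2078, 0.1665]
ee_rot: [[0.991, -0.137, -0.002], [-0.137, -0.991, 0.001], [-0.002, -0.001, -1.0]]
wrist_force: [1.0, -0.1, 0.2]
finger_gap: 0.0305
```

Call:
{"name": "move_arm", "arguments": {
  "series": [
    [165,0.006,-0.04,0,0,0,-1],
    [165,0.005,-0.045,0,0,0,0],
    [165,0,0,-0.03,0,0,0],
    [165,0,0,-0.04,0,0,0],
    [165,0,0,-0.03,0,0,0],
    [165,0,0,0,0,0,0],
    [165,0,0,0,0,0,0],
    [165,0,0,0,0,0,0]
  ]
}}

```text
clock: 12.9
tool_pos: [0.4996, -0.2919, 0.0693]
ee_rot: [[0.988, -0.153, 0.002], [-0.153, -0.988, -0.001], [0.002, 0.001, -1.0]]
wrist_force: [-0.3, -0.3, -0.5]
finger_gap: 0.03
```

```bash
cat > chk.py <<'E'
from fit import *
import sys
def chk(n,cams=("wrist",)):
    st()
    for c in cams:
        p=viewer.camera(c);save(p,c+n)
        W=cloud(p)
        print(c)
        for r in rods(W,p["color"]):print(" rod",r)
        for r in bars(W,p["color"]):print(" bar",r)
        print([(np.round(d["centre"],3).tolist(),round(d["conf"],2)) for d in models.landmark_of("rod1",p)])
chk(sys.argv[1],sys.argv[2:])
E
python3 chk.py 5 wrist
```

```text
{'clock': 12.9, 'tool_pos': [0.5, -0.292, 0.069], 'ee_rot': [[0.988, -0.153, 0.002], [-0.153, -0.988, -0.001], [0.002, 0.001, -1.0]], 'wrist_force': [-0.318, -0.251, -0.52], 'finger_gap': 0.03, 'joint_positions': [-32.824, -0.127, 105.038, 0.001, 74.975, -24.03]}
wrist
 rod (array([ 588.4, -290. ]), array([121.3,  17.8]), 81.4, np.float64(47.7), np.int32(6369))
 rod (array([ 544.9, -280.5]), array([108.5,  17.9]), 80.9, np.float64(47.5), np.int32(5121))
 rod (array([ 499.1, -293.7]), array([140.1,  17.5]), 81.4, np.float64(47.8), np.int32(6545))
 bar (array([ 418.9, -153.1]), array([17.2, 95.2]), 88.2, 'block', array([ 464.3, -162.2]), array([3.8, 0.9]), 2.1, np.float64(45.4))
[([0.545, -0.298, 0.038], 0.98), ([0.592, -0.301, 0.038], 0.94), ([0.496, -0.296, 0.04], 0.56)]
```

View pics/wrist5.png

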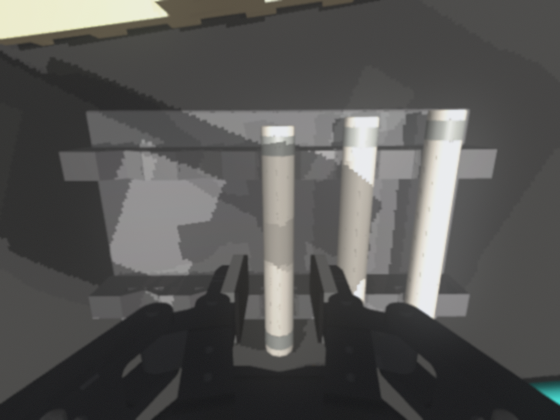

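Rod B (px 278,240) is centred between the fingers, and rod C (360,215) clears the right finger.

Call:
{"name": "move_arm", "arguments": {
  "series": [
    [165,0,0,-0.02,0,0,0],
    [165,0,-0.001,-0.02,0,0,0],
    [165,0,0,-0.011,0,0,0],
    [165,0,0,0,0,0,0],
    [255,0,0,0,0,0,0],
    [255,0,0,0,0,0,0],
    [255,0,0,0,0,0,0],
    [255,0,0,0,0,0,0]
  ]
}}

```text
clock: 14.0
tool_pos: [0.4991, -0.2927, 0.0171]
ee_rot: [[0.988, -0.153, 0.0], [-0.153, -0.988, -0.0], [0.0, 0.0, -1.0]]
wrist_force: [0.2, 0.6, 1.3]
finger_gap: 0.0162
```

Call:
{"name": "move_arm", "arguments": {
  "series": [
    [255,0,0,0.01,0,0,0],
    [255,0,0,0.04,0,0,0],
    [255,0,0,0.045,0,0,0],
    [255,0,0,0.045,0,0,0],
    [255,0.003,0.038,0,0,0,1.7],
    [255,0.003,0.038,0,0,0,1.7],
    [255,0.003,0.038,0,0,0,1.7],
    [255,0.003,0.038,0,0,0,1.7]
  ]
}}

```text
clock: 15.0
tool_pos: [0.5109, -0.1394, 0.1576]
ee_rot: [[0.999, -0.034, 0.001], [-0.034, -0.999, -0.0], [0.001, 0.0, -1.0]]
wrist_force: [0.8, -0.2, -0.5]
finger_gap: 0.0161
```

Call:
{"name": "move_arm", "arguments": {
  "series": [
    [255,0.003,0.038,0,0,0,1.7],
    [255,0.003,0.038,0,0,0,1.7],
    [255,0.003,0.038,0,0,0,1.7],
    [255,0.003,0.038,0,0,0,1.7],
    [255,0.003,0.038,0,0,0,1.7],
    [255,0.003,0.038,0,0,0,1.7],
    [255,0.003,0.038,0,0,0,0],
    [255,0,0,0,0,0,0]
  ]
}}

```text
clock: 16.0
tool_pos: [0.5319, 0.1274, 0.1574]
ee_rot: [[0.989, 0.145, 0.0], [0.145, -0.989, 0.0], [0.0, -0.0, -1.0]]
wrist_force: [-0.8, -0.1, -1.2]
finger_gap: 0.016
```

```bash
python3 chk.py 6 wrist
```

```text
{'clock': 16.0, 'tool_pos': [0.532, 0.127, 0.157], 'ee_rot': [[0.989, 0.145, 0.0], [0.145, -0.989, 0.0], [0.0, -0.0, -1.0]], 'wrist_force': [-0.758, -0.057, -1.18], 'finger_gap': 0.016, 'joint_positions': [10.788, -7.769, 103.786, 0.017, 83.965, 2.435]}
wrist
[([0.529, 0.125, 0.177], 0.79), ([0.447, 0.112, 0.04], 0.58)]
```

View pics/wrist6.png

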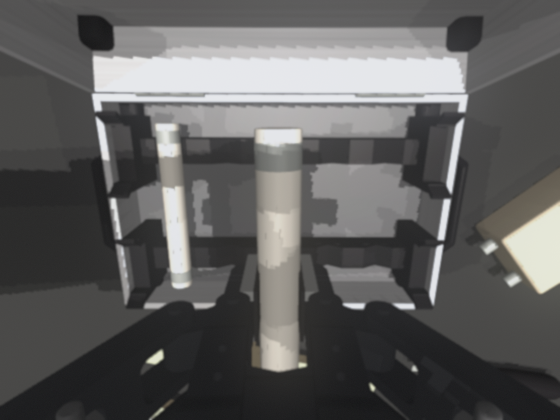

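Rod A is seated at the left (px 175,205) and rod B is held over the middle notch. Lowering and releasing.

Call:
{"name": "move_arm", "arguments": {
  "series": [
    [255,0.0007,-0.001,-0.03,0,0,0],
    [255,0,0,-0.03,0,0,0],
    [255,0,0,-0.03,0,0,0],
    [255,0,0,-0.02,0,0,0],
    [255,0,0,-0.015,0,0,0],
    [255,0,0,-0.009,0,0,0],
    [255,0,0,0,0,0,0],
    [255,0,0,0,0,0,0]
  ]
}}

```text
clock: 17.1
tool_pos: [0.5331, 0.1245, 0.0236]
ee_rot: [[0.99, 0.143, 0.001], [0.143, -0.99, 0.0], [0.001, -0.0, -1.0]]
wrist_force: [0.7, 1.2, -1.6]
finger_gap: 0.0162
```

Call:
{"name": "move_arm", "arguments": {
  "series": [
    [165,0,0,0,0,0,0],
    [165,0,0,0,0,0,0],
    [165,0,0,0,0,0,0],
    [165,0,0,0.02,0,0,0],
    [165,0,0,0.04,0,0,0],
    [165,0,0,0.04,0,0,0],
    [165,0.002,-0.035,0.04,0,0,-2],
    [165,0.002,-0.035,0,0,0,-2]
  ]
}}

```text
clock: 18.1
tool_pos: [0.5379, 0.0539, 0.1681]
ee_rot: [[0.997, 0.073, 0.006], [0.073, -0.997, 0.0], [0.006, 0.0, -1.0]]
wrist_force: [0.1, -0.1, -0.4]
finger_gap: 0.0301
```

Call:
{"name": "move_arm", "arguments": {
  "series": [
    [165,0.001,-0.04,0,0,0,-2],
    [165,0.001,-0.04,0,0,0,-2],
    [165,0.001,-0.04,0,0,0,-2],
    [165,0.001,-0.04,0,0,0,-2],
    [165,0.001,-0.04,0,0,0,-2],
    [165,0.001,-0.04,0,0,0,-2],
    [165,0.001,-0.04,0,0,0,-1],
    [165,0,-0.04,0,0,0,0]
  ]
}}

```text
clock: 19.1
tool_pos: [0.5436, -0.267, 0.1646]
ee_rot: [[0.988, -0.153, 0.001], [-0.153, -0.988, -0.001], [0.001, 0.0, -1.0]]
wrist_force: [0.9, -0.3, -0.5]
finger_gap: 0.0303
```

Call:
{"name": "move_arm", "arguments": {
  "series": [
    [165,0,-0.029,-0.02,0,0,0],
    [165,0,0,-0.03,0,0,0],
    [165,0,0,-0.03,0,0,0],
    [165,0,0,-0.015,0,0,0],
    [165,0,0,0,0,0,0],
    [165,0,0,0,0,0,0],
    [165,0,0,0,0,0,0],
    [165,0,0,0,0,0,0]
  ]
}}

```text
clock: 20.1
tool_pos: [0.5439, -0.2947, 0.0686]
ee_rot: [[0.988, -0.153, 0.001], [-0.153, -0.988, -0.0], [0.001, 0.0, -1.0]]
wrist_force: [-0.2, -0.2, 0.3]
finger_gap: 0.0302
```

```bash
python3 chk.py 7 wrist scene
```

```text
{'clock': 20.1, 'tool_pos': [0.544, -0.295, 0.069], 'ee_rot': [[0.988, -0.153, 0.001], [-0.153, -0.988, -0.0], [0.001, 0.0, -1.0]], 'wrist_force': [-0.189, -0.249, 0.301], 'finger_gap': 0.03, 'joint_positions': [-30.81, 4.865, 99.958, -0.001, 75.125, -22.015]}
wrist
 rod (array([ 589.1, -283.4]), array([107.1,  17.6]), 81.5, np.float64(47.5), np.int32(5183))
 rod (array([ 543.3, -295.8]), array([139.7,  17.7]), 81.5, np.float64(47.9), np.int32(6790))
 bar (array([ 457.2, -155.2]), array([15.6, 80.5]), 87.8, 'block', array([ 479.7, -161.5]), array([ 4.1, 35.2]), 86.2, np.float64(46.0))
[([0.544, -0.297, 0.036], 0.96), ([0.717, -0.464, 0.009], 0.64), ([0.59, -0.3, 0.04], 0.63)]
scene
 rod (array([ 544.6, -294.4]), array([139.9,  19.1]), 82.1, np.float64(49.5), np.int32(353))
 rod (array([ 587.8, -297.7]), array([139.6,  19.1]), 81.3, np.float64(47.8), np.int32(432))
 bar (array([ 489.3, -143. ]), array([ 37.9, 245.3]), 88.2, 'block', array([ 490.3, -143.2]), array([37.8, 49.7]), 87.4, np.float64(47.1))
 bar (array([544.4, -70. ]), array([79.5, 33. ]), 24.1, 'block', array([553.4, -69.2]), array([54.8, 27.6]), 34.7, np.float64(46.6))
[([0.506, -0.481, 0.008], 0.96), ([0.541, -0.294, 0.037], 0.95), ([0.45, 0.112, 0.034], 0.83), ([0.582, -0.299, 0.039], 0.8), ([0.721, -0.459, 0.009], 0.74), ([0.529, 0.124, 0.04], 0.61)]
```

View pics/wrist7.png

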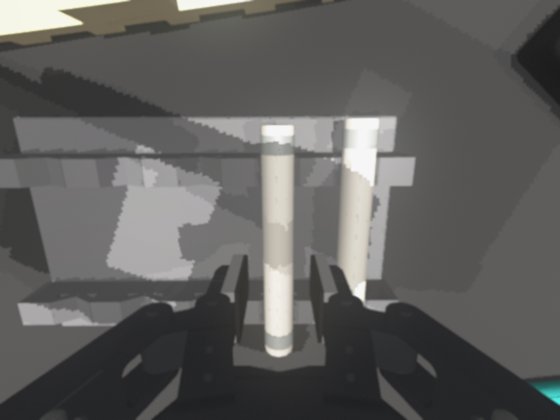

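View pics/scene7.png

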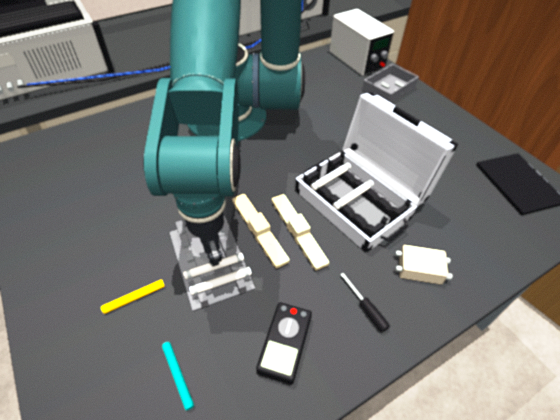

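Both placed rods lie in the case (scene px (330,175), (352,193)). Gripping rod C.

Call:
{"name": "move_arm", "arguments": {
  "series": [
    [165,0,0,-0.02,0,0,0],
    [165,0,0,-0.02,0,0,0],
    [165,0,0,-0.011,0,0,0],
    [165,0,0,0,0,0,0],
    [255,0,0,0,0,0,0],
    [255,0,0,0,0,0,0],
    [255,0,0,0,0,0,0],
    [255,0,0,0,0,0,0]
  ]
}}

```text
clock: 21.3
tool_pos: [0.544, -0.2947, 0.0174]
ee_rot: [[0.988, -0.153, 0.001], [-0.153, -0.988, -0.0], [0.001, 0.0, -1.0]]
wrist_force: [-1.2, -0.4, 5.2]
finger_gap: 0.0163
```

Call:
{"name": "move_arm", "arguments": {
  "series": [
    [255,0,0,0.01,0,0,0],
    [255,0,0,0.04,0,0,0],
    [255,0,0,0.045,0,0,0],
    [255,0,0,0.045,0,0,0],
    [255,0.003,0.039,0,0,0,1.7],
    [255,0.003,0.039,0,0,0,1.7],
    [255,0.003,0.039,0,0,0,1.7],
    [255,0.003,0.039,0,0,0,1.7]
  ]
}}

```text
clock: 22.3
tool_pos: [0.5555, -0.1373, 0.1573]
ee_rot: [[0.999, -0.034, 0.0], [-0.034, -0.999, -0.0], [0.0, 0.0, -1.0]]
wrist_force: [-0.1, -0.1, -1.6]
finger_gap: 0.0164
```

Call:
{"name": "move_arm", "arguments": {
  "series": [
    [255,0.003,0.039,0,0,0,1.7],
    [255,0.003,0.039,0,0,0,1.7],
    [255,0.003,0.039,0,0,0,1.7],
    [255,0.003,0.039,0,0,0,1.7],
    [255,0.003,0.039,0,0,0,1.7],
    [255,0.003,0.038,0,0,0,1.7],
    [255,0.002,0.038,0,0,0,0],
    [255,0,0,0,0,0,0]
  ]
}}

```text
clock: 23.3
tool_pos: [0.5754, 0.1345, 0.1571]
ee_rot: [[0.989, 0.145, -0.0], [0.145, -0.989, 0.0], [-0.0, -0.0, -1.0]]
wrist_force: [-0.4, 0.1, -1.0]
finger_gap: 0.0162
```

```bash
python3 chk.py 8 wrist
```

```text
{'clock': 23.3, 'tool_pos': [0.575, 0.134, 0.157], 'ee_rot': [[0.989, 0.145, -0.0], [0.145, -0.989, 0.0], [-0.0, -0.0, -1.0]], 'wrist_force': [-0.432, 0.061, -1.04], 'finger_gap': 0.016, 'joint_positions': [10.672, -2.107, 98.523, 0.021, 83.593, 2.322]}
wrist
[([0.448, 0.113, 0.04], 0.95), ([0.53, 0.121, 0.044], 0.87), ([0.576, 0.131, 0.177], 0.84)]
```

View pics/wrist8.png

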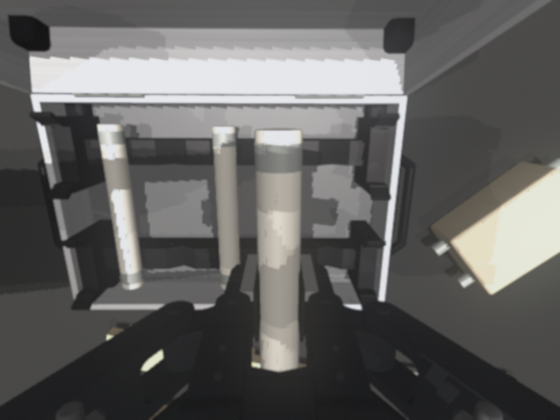

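Call:
{"name": "move_arm", "arguments": {
  "series": [
    [255,0,0,-0.03,0,0,0],
    [255,0,0,-0.03,0,0,0],
    [255,0,0,-0.03,0,0,0],
    [255,0,0,-0.02,0,0,0],
    [255,0,0,-0.015,0,0,0],
    [255,0,0,-0.009,0,0,0],
    [255,0,0,0,0,0,0],
    [255,0,0,0,0,0,0]
  ]
}}

```text
clock: 24.4
tool_pos: [0.5761, 0.1325, 0.0236]
ee_rot: [[0.99, 0.143, 0.001], [0.143, -0.99, 0.0], [0.001, -0.0, -1.0]]
wrist_force: [-0.2, -0.2, -0.7]
finger_gap: 0.0162
```

Call:
{"name": "move_arm", "arguments": {
  "series": [
    [165,0,0,0,0,0,0],
    [165,0,0,0,0,0,0],
    [165,0,0,0,0,0,0],
    [165,0,0,0.02,0,0,0],
    [165,0,0,0.04,0,0,0],
    [165,0,0,0.04,0,0,0],
    [165,0.002,-0.035,0.04,0,0,-2],
    [165,0.002,-0.035,0,0,0,-2]
  ]
}}

```text
clock: 25.4
tool_pos: [0.5809, 0.0619, 0.1683]
ee_rot: [[0.997, 0.073, 0.007], [0.073, -0.997, 0.0], [0.007, 0.0, -1.0]]
wrist_force: [0.8, 0.9, -1.3]
finger_gap: 0.03
```

Call:
{"name": "move_arm", "arguments": {
  "series": [
    [165,0.001,-0.04,0,0,0,-2],
    [165,0.001,-0.04,0,0,0,-2],
    [165,0.001,-0.04,0,0,0,-2],
    [165,0.001,-0.04,0,0,0,-2],
    [165,0.001,-0.04,0,0,0,-2],
    [165,0.001,-0.04,0,0,0,-2],
    [165,0.001,-0.04,0,0,0,-1],
    [165,0,-0.04,0,0,0,0]
  ]
}}

```text
clock: 26.4
tool_pos: [0.5866, -0.259, 0.1646]
ee_rot: [[0.988, -0.153, 0.001], [-0.153, -0.988, -0.001], [0.001, 0.0, -1.0]]
wrist_force: [0.2, 0.7, -0.2]
finger_gap: 0.0302
```

Call:
{"name": "move_arm", "arguments": {
  "series": [
    [165,0,-0.041,-0.02,0,0,0],
    [165,0,0,-0.03,0,0,0],
    [165,0,0,-0.03,0,0,0],
    [165,0,0,-0.015,0,0,0],
    [165,0,0,0,0,0,0],
    [165,0,0,0,0,0,0],
    [165,0,0,0,0,0,0],
    [165,0,0,0,0,0,0]
  ]
}}

```text
clock: 27.4
tool_pos: [0.5869, -0.2987, 0.0686]
ee_rot: [[0.988, -0.153, 0.001], [-0.153, -0.988, -0.0], [0.001, 0.0, -1.0]]
wrist_force: [-0.3, 0.2, -0.1]
finger_gap: 0.0302
```

```bash
python3 chk.py 9 wrist scene
```

```text
{'clock': 27.4, 'tool_pos': [0.587, -0.299, 0.069], 'ee_rot': [[0.988, -0.153, 0.001], [-0.153, -0.988, -0.0], [0.001, 0.0, -1.0]], 'wrist_force': [-0.295, 0.169, -0.081], 'finger_gap': 0.03, 'joint_positions': [-29.189, 9.64, 94.703, -0.001, 75.602, -20.395]}
wrist
 rod (array([ 587.2, -299.5]), array([140. ,  17.7]), 81.5, np.float64(47.4), np.int32(6849))
 bar (array([ 518.9, -160.9]), array([  7.4, 123.3]), 88.8, 'block', array([ 495.3, -162.8]), array([ 1.8, 36. ]), 89.2, np.float64(45.7))
[([0.59, -0.298, 0.036], 0.57)]
scene
 rod (array([ 588.5, -297.8]), array([139.7,  19.1]), 81.1, np.float64(48.9), np.int32(369))
 bar (array([ 517.8, -143.7]), array([ 37.7, 187.3]), 88.4, 'block', array([ 489.8, -143.2]), array([37.1, 51.7]), 88.5, np.float64(46.9))
 bar (array([539.3, -58.2]), array([37.5, 73.6]), 87.2, 'block', array([553.6, -68.8]), array([55.6, 26.3]), 33.8, np.float64(44.5))
[([0.585, -0.3, 0.038], 0.8), ([0.722, -0.462, 0.012], 0.69), ([0.576, 0.13, 0.041], 0.67), ([0.45, 0.112, 0.038], 0.66), ([0.531, 0.124, 0.039], 0.65), ([0.507, -0.48, 0.006], 0.55)]
```

View pics/scene9.png

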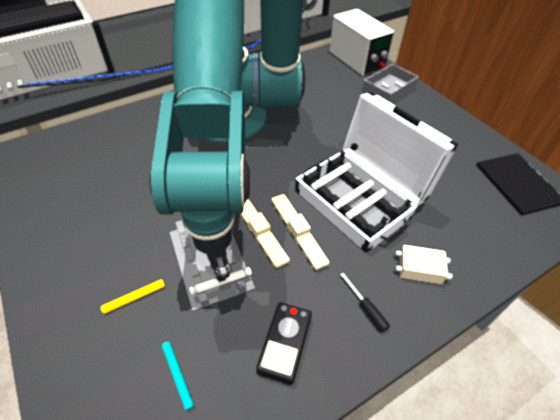

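Call:
{"name": "move_arm", "arguments": {
  "series": [
    [165,0,0,-0.02,0,0,0],
    [165,0,0,-0.02,0,0,0],
    [165,0,0,-0.011,0,0,0],
    [165,0,0,0,0,0,0],
    [255,0,0,0,0,0,0],
    [255,0,0,0,0,0,0],
    [255,0,0,0,0,0,0],
    [255,0,0,0,0,0,0]
  ]
}}

```text
clock: 28.6
tool_pos: [0.5869, -0.2987, 0.0173]
ee_rot: [[0.988, -0.153, 0.001], [-0.153, -0.988, -0.0], [0.001, 0.0, -1.0]]
wrist_force: [1.2, 0.9, 2.9]
finger_gap: 0.0162
```

Call:
{"name": "move_arm", "arguments": {
  "series": [
    [255,0,0,0.01,0,0,0],
    [255,0,0,0.04,0,0,0],
    [255,0,0,0.045,0,0,0],
    [255,0,0,0.045,0,0,0],
    [255,0.003,0.039,0,0,0,1.7],
    [255,0.003,0.039,0,0,0,1.7],
    [255,0.003,0.039,0,0,0,1.7],
    [255,0.003,0.039,0,0,0,1.7]
  ]
}}

```text
clock: 29.6
tool_pos: [0.5985, -0.1413, 0.1575]
ee_rot: [[0.999, -0.034, 0.0], [-0.034, -0.999, -0.0], [0.0, 0.0, -1.0]]
wrist_force: [1.9, -0.3, -1.2]
finger_gap: 0.0158
```

Call:
{"name": "move_arm", "arguments": {
  "series": [
    [255,0.003,0.04,0,0,0,1.7],
    [255,0.003,0.04,0,0,0,1.7],
    [255,0.003,0.04,0,0,0,1.7],
    [255,0.003,0.04,0,0,0,1.7],
    [255,0.003,0.04,0,0,0,1.7],
    [255,0.003,0.04,0,0,0,1.7],
    [255,0.003,0.04,0,0,0,0],
    [255,0,0,0,0,0,0]
  ]
}}

```text
clock: 30.6
tool_pos: [0.6195, 0.1397, 0.1573]
ee_rot: [[0.989, 0.145, 0.0], [0.145, -0.989, 0.0], [0.0, -0.0, -1.0]]
wrist_force: [1.0, -1.8, -1.1]
finger_gap: 0.0162
```

```bash
python3 chk.py 10 wrist
```

```text
{'clock': 30.6, 'tool_pos': [0.619, 0.14, 0.157], 'ee_rot': [[0.989, 0.145, 0.0], [0.145, -0.989, 0.0], [0.0, -0.0, -1.0]], 'wrist_force': [1.02, -1.849, -1.074], 'finger_gap': 0.016, 'joint_positions': [10.396, 3.368, 92.985, 0.02, 83.642, 2.041]}
wrist
[([0.622, 0.142, 0.177], 0.93), ([0.528, 0.122, 0.043], 0.76), ([0.577, 0.13, 0.04], 0.69), ([0.441, 0.113, 0.042], 0.65), ([0.519, 0.176, 0.025], 0.4)]
```

View pics/wrist10.png

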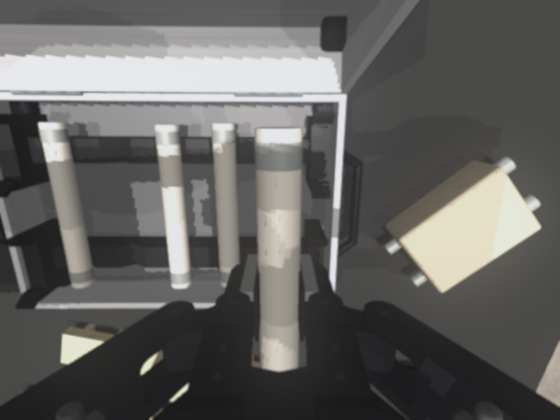

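Call:
{"name": "move_arm", "arguments": {
  "series": [
    [255,0,0,-0.03,0,0,0],
    [255,0,0,-0.03,0,0,0],
    [255,0,0,-0.03,0,0,0],
    [255,0,0,-0.02,0,0,0],
    [255,0,0,-0.015,0,0,0],
    [255,0,0,-0.009,0,0,0],
    [255,0,0,0,0,0,0],
    [255,0,0,0,0,0,0]
  ]
}}

```text
clock: 31.7
tool_pos: [0.6201, 0.1375, 0.0237]
ee_rot: [[0.99, 0.143, 0.001], [0.143, -0.99, 0.0], [0.001, -0.0, -1.0]]
wrist_force: [-0.8, -0.0, -0.4]
finger_gap: 0.0164
```

Call:
{"name": "move_arm", "arguments": {
  "series": [
    [165,0,0,0,0,0,0],
    [165,0,0,0,0,0,0],
    [165,0,0,0,0,0,0],
    [165,0,0,0.02,0,0,0],
    [165,0,0,0.04,0,0,0],
    [165,0,0,0.04,0,0,0],
    [165,-0.01,-0.02,0.04,0,0,0],
    [165,-0.01,-0.02,0,0,0,7]
  ]
}}

```text
clock: 32.7
tool_pos: [0.6007, 0.0972, 0.1683]
ee_rot: [[0.964, 0.265, 0.006], [0.265, -0.964, 0.001], [0.006, 0.001, -1.0]]
wrist_force: [-0.4, 0.1, 0.1]
finger_gap: 0.0307
```

Call:
{"name": "move_arm", "arguments": {
  "series": [
    [95,-0.01,-0.02,0.005,0,0,10],
    [95,-0.01,-0.03,0,0,0,10],
    [95,-0.01,-0.03,0,0,0,10],
    [95,-0.01,-0.03,0,0,0,10],
    [95,-0.009,-0.03,0,0,0,10],
    [95,-0.009,-0.016,0,0,0,10],
    [95,0,0,0,0,0,10],
    [95,0,0,0,0,0,0]
  ]
}}

```text
clock: 33.7
tool_pos: [0.5417, -0.0588, 0.1693]
ee_rot: [[0.085, 0.996, 0.001], [0.996, -0.085, -0.0], [-0.0, 0.001, -1.0]]
wrist_force: [-0.3, 0.4, -0.7]
finger_gap: 0.0532
```

```bash
python3 chk.py 11 wrist scene side
```

```text
{'clock': 33.7, 'tool_pos': [0.542, -0.059, 0.169], 'ee_rot': [[0.085, 0.996, 0.001], [0.996, -0.085, -0.0], [-0.0, 0.001, -1.0]], 'wrist_force': [-0.29, 0.35, -0.716], 'finger_gap': 0.053, 'joint_positions': [-8.874, -8.424, 103.257, 0.001, 85.083, -93.999]}
wrist
 bar (array([ 493. , -144.9]), array([ 36.8, 234.9]), 88.4, 'block', array([ 488.2, -144.7]), array([36.5, 50. ]), 88.1, np.float64(47.5))
 bar (array([591. , -63.2]), array([ 36. , 147.3]), 85.0, 'block', array([542.9, -59. ]), array([35.9, 50.7]), 85.0, np.float64(46.2))
[([0.623, 0.136, 0.04], 0.92), ([0.576, 0.129, 0.042], 0.86), ([0.529, 0.124, 0.042], 0.83), ([0.445, 0.109, 0.042], 0.64)]
scene
 bar (array([ 468.6, -143. ]), array([ 37.4, 208.5]), 88.6, 'block', array([ 488.9, -143.1]), array([36.7, 53.8]), 88.6, np.float64(48.5))
 bar (array([542.7, -57.3]), array([ 37.8, 247.6]), 85.0, 'block', array([543.1, -57.4]), array([36.2, 52.6]), 85.7, np.float64(48.8))
[([0.532, 0.121, 0.04], 0.88), ([0.231, -0.256, 0.007], 0.86), ([0.722, -0.459, 0.011], 0.81), ([0.491, -0.144, -0.001], 0.68), ([0.574, 0.13, 0.042], 0.67), ([0.448, 0.112, 0.038], 0.62), ([0.506, -0.481, 0.009], 0.6), ([0.618, 0.137, 0.044], 0.56)]
side
 bar (array([ 486.4, -145. ]), array([ 43. , 244.3]), 88.7, 'block', array([ 486.8, -144.2]), array([41.1, 50.7]), 89.5, np.float64(49.0))
 bar (array([541.2, -58.9]), array([ 42. , 243.7]), 85.5, 'block', array([541.3, -58.6]), array([38. , 50.2]), 85.2, np.float64(48.1))
[([0.443, 0.112, 0.039], 0.88), ([0.721, -0.462, 0.009], 0.76), ([0.575, 0.132, 0.04], 0.73), ([0.618, 0.137, 0.038], 0.69), ([0.532, 0.124, 0.047], 0.66), ([0.23, -0.255, 0.011], 0.66), ([0.505, -0.488, 0.009], 0.55)]
```

View pics/wrist11.png

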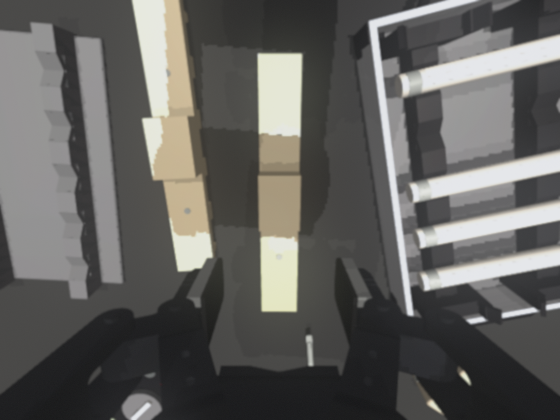

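View pics/side11.png

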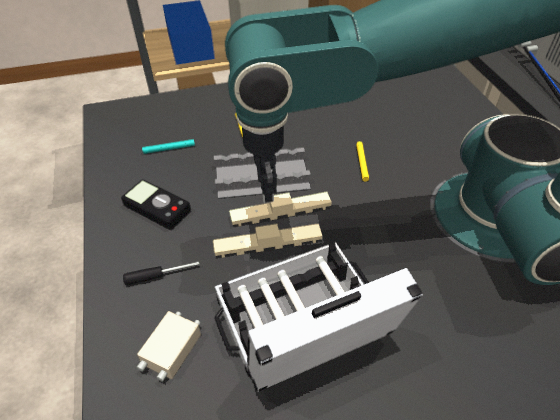

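Call:
{"name": "move_arm", "arguments": {
  "series": [
    [95,0.0005,0,-0.03,0,0,0],
    [95,0,0,-0.04,0,0,0],
    [95,0,0,-0.04,0,0,0],
    [95,0,0,-0.03,0,0,0],
    [95,0,0,-0.017,0,0,0],
    [95,0,0,0,0,0,0],
    [95,0,0,0,0,0,0],
    [95,0,0,0,0,0,0]
  ]
}}

```text
clock: 35.0
tool_pos: [0.5428, -0.0586, 0.0121]
ee_rot: [[0.084, 0.996, 0.002], [0.996, -0.084, -0.0], [-0.0, 0.002, -1.0]]
wrist_force: [0.2, -0.2, 0.4]
finger_gap: 0.0535
```

Call:
{"name": "move_arm", "arguments": {
  "series": [
    [255,0,0,0,0,0,0],
    [255,0,0,0,0,0,0],
    [255,0,0,0,0,0,0],
    [255,0,0,0,0,0,0],
    [255,0,0,0,0,0,0],
    [255,0,0,0.02,0,0,0],
    [255,0,0,0.04,0,0,0],
    [255,0,0,0.04,0,0,0]
  ]
}}

```text
clock: 36.0
tool_pos: [0.542, -0.0586, 0.1131]
ee_rot: [[0.084, 0.996, 0.0], [0.996, -0.084, -0.0], [-0.0, 0.0, -1.0]]
wrist_force: [1.1, 0.2, -1.3]
finger_gap: 0.0352
```

Call:
{"name": "move_arm", "arguments": {
  "series": [
    [255,0,0,0.04,0,0,0],
    [255,-0.002,0.033,0.02,0,0,2],
    [255,-0.002,0.033,0,0,0,2],
    [255,-0.002,0.033,0,0,0,2],
    [255,-0.002,0.033,0,0,0,2],
    [255,-0.002,0.033,0,0,0,2],
    [255,-0.003,0.033,0,0,0,2],
    [255,-0.003,0.033,0,0,0,1]
  ]
}}

```text
clock: 37.0
tool_pos: [0.5258, 0.1735, 0.1721]
ee_rot: [[-0.144, 0.99, 0.001], [0.99, 0.144, 0.0], [0.0, 0.001, -1.0]]
wrist_force: [-0.1, 0.8, -2.8]
finger_gap: 0.0352
```

Call:
{"name": "move_arm", "arguments": {
  "series": [
    [255,0,0,-0.015,0,0,0],
    [255,0,0,-0.01,0,0,0],
    [255,0,0,0,0,0,0],
    [255,0,0,0,0,0,0],
    [255,0,0,0,0,0,0],
    [255,0,0,0,0,0,0],
    [255,0,0,0,0,0,0],
    [255,0,0,0,0,0,0]
  ]
}}

```text
clock: 38.0
tool_pos: [0.5262, 0.1724, 0.1459]
ee_rot: [[-0.143, 0.99, 0.0], [0.99, 0.143, 0.0], [0.0, 0.0, -1.0]]
wrist_force: [0.1, -0.0, -2.7]
finger_gap: 0.035
```

Run:
```python
from h import *
st()
for c in("wrist","scene","side"):
    p=viewer.camera(c);save(p,c+"12")
    for q in("bar1","slot_a","rod1"):
        print(c,q,[(np.round(d["centre"],3).tolist(),round(d["conf"],2)) for d in models.landmark_of(q,p)])
    W=cloud(p);C=p["color"].astype(int)
    m=(W[...,2]>.12)&(W[...,2]<.15)&(C[...,0]>90)&(np.hypot(W[...,0]-.526,W[...,1]-.172)<.14)
    P=W[m]
    if len(P)>50:
        q=np.linalg.svd(P[:,:2]-P[:,:2].mean(0))[2][0]
        print(len(P),[np.round(x,1) for x in cv2.minAreaRect(P[:,:2].astype(np.float32)*1000)],np.degrees(np.arctan(q[1]/q[0])))
```

```text
{'clock': 38.0, 'tool_pos': [0.526, 0.172, 0.146], 'ee_rot': [[-0.143, 0.99, 0.0], [0.99, 0.143, 0.0], [0.0, 0.0, -1.0]], 'wrist_force': [0.087, -0.044, -2.713], 'finger_gap': 0.035, 'joint_positions': [15.503, -6.498, 103.725, 0.001, 82.771, -82.7]}
wrist bar1 [([0.53, 0.174, 0.137], 0.89)]
wrist slot_a [([0.539, 0.076, 0.051], 0.7)]
wrist rod1 [([0.53, 0.119, 0.044], 0.95), ([0.58, 0.128, 0.04], 0.94), ([0.444, 0.111, 0.04], 0.61)]
scene bar1 [([0.526, 0.17, 0.137], 0.75), ([0.49, -0.142, 0.001], 0.64), ([0.573, 0.13, 0.041], 0.24)]
scene slot_a [([0.527, 0.174, 0.052], 0.72), ([0.775, -0.244, -0.001], 0.22)]
scene rod1 [([0.505, -0.483, 0.007], 0.98), ([0.232, -0.256, 0.007], 0.78), ([0.615, 0.136, 0.042], 0.74), ([0.45, 0.113, 0.04], 0.73), ([0.53, 0.12, 0.038], 0.71), ([0.722, -0.46, 0.01], 0.7), ([0.577, 0.131, 0.041], 0.58), ([0.529, 0.172, 0.139], 0.29)]
674 [array([520.5, 216.9]), array([244.7, 135.3]), np.float64(8.8)] 70.09234485113366
side bar1 [([0.524, 0.175, 0.134], 0.68), ([0.486, -0.142, 0.0], 0.56)]
side slot_a [([0.523, 0.171, 0.054], 0.92), ([0.536, 0.086, 0.056], 0.56)]
side rod1 [([0.722, -0.462, 0.008], 0.76), ([0.618, 0.138, 0.036], 0.69), ([0.447, 0.11, 0.042], 0.65), ([0.502, -0.486, 0.009], 0.56), ([0.531, 0.128, 0.042], 0.51), ([0.577, 0.13, 0.04], 0.44), ([0.79, 0.141, 0.0], 0.16)]
733 [array([525.6, 232.9]), array([123.3, 245.3]), np.float64(89.8)] 3.6329253821191356
```

View pics/wrist12.png

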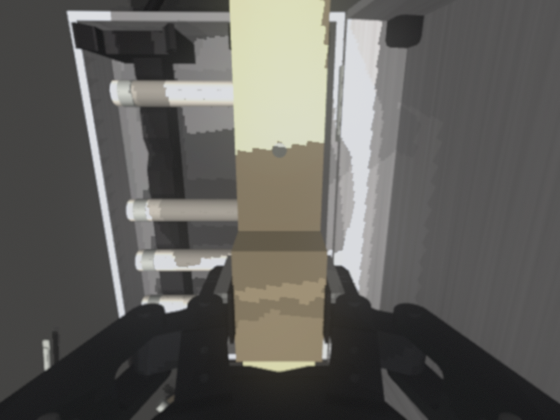

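View pics/scene12.png

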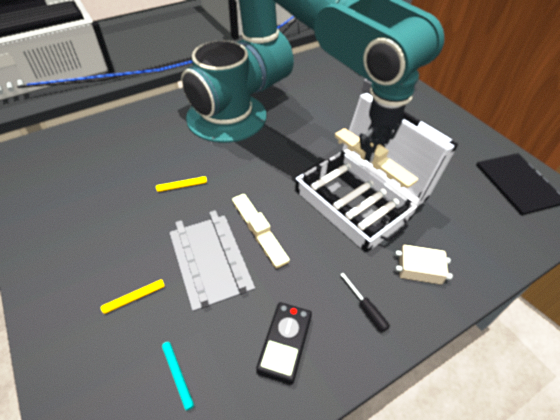

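View pics/side12.png

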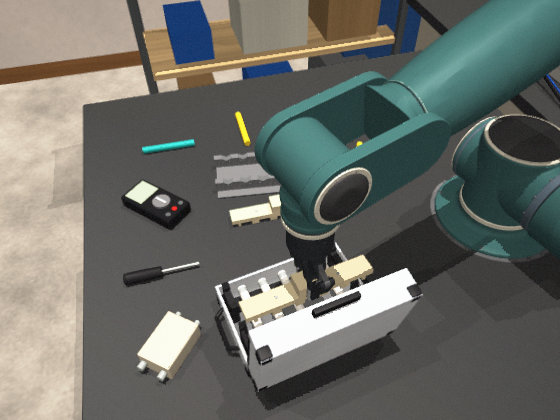

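Call:
{"name": "move_arm", "arguments": {
  "series": [
    [255,-0.0003,0,-0.02,0,0,0],
    [255,0,0,-0.02,0,0,0],
    [255,0,0,-0.01,0,0,0],
    [255,0,0,-0.01,0,0,0],
    [255,0,0,-0.008,0,0,0],
    [255,0,0,0,0,0,0],
    [255,0,0,0,0,0,0],
    [255,0,0,0,0,0,0]
  ]
}}

```text
clock: 39.6
tool_pos: [0.5261, 0.1725, 0.0784]
ee_rot: [[-0.143, 0.99, 0.001], [0.99, 0.143, 0.0], [0.0, 0.001, -1.0]]
wrist_force: [0.1, -0.4, -3.2]
finger_gap: 0.0352
```

Call:
{"name": "move_arm", "arguments": {
  "series": [
    [255,0,0,-0.005,0,0,0],
    [255,0,0,-0.005,0,0,0],
    [255,0,0,-0.004,0,0,0],
    [255,0,0,-0.004,0,0,0],
    [255,0,0,-0.002,0,0,0],
    [255,0,0,-0.002,0,0,0],
    [255,0,0,0,0,0,0],
    [255,0,0,0,0,0,0]
  ]
}}

```text
clock: 40.6
tool_pos: [0.5259, 0.1724, 0.0559]
ee_rot: [[-0.143, 0.99, 0.0], [0.99, 0.143, 0.0], [0.0, 0.0, -1.0]]
wrist_force: [0.5, 0.1, -1.5]
finger_gap: 0.0352
```

Call:
{"name": "move_arm", "arguments": {
  "series": [
    [255,0,0,-0.001,0,0,0],
    [255,0,0,-0.001,0,0,0],
    [255,0,0,-0.001,0,0,0],
    [255,0,0,0,0,0,0],
    [255,0,0,0,0,0,0],
    [255,0,0,0,0,0,0],
    [255,0,0,0,0,0,0],
    [255,0,0,0,0,0,0]
  ]
}}

```text
clock: 41.6
tool_pos: [0.5261, 0.1725, 0.0537]
ee_rot: [[-0.143, 0.99, 0.0], [0.99, 0.143, 0.0], [0.0, 0.0, -1.0]]
wrist_force: [-4.9, -0.9, 8.5]
finger_gap: 0.0352
```

Run:
```python
from h import *
st()
for c in("wrist","scene","side"):
    p=viewer.camera(c);save(p,c+"13")
    for q in("bar1",):
        print(c,q,[(np.round(d["centre"],3).tolist(),round(d["conf"],2)) for d in models.landmark_of(q,p)])
    W=cloud(p)
    # beam-top heights in the case frame
    c8,s8=np.cos(np.radians(8.15)),np.sin(np.radians(8.15))
    d=W[...,:2]-[.5326,.1259];x=d[...,0]*c8+d[...,1]*s8;y=-d[...,0]*s8+d[...,1]*c8
    for a,b in((-.105,-.06),(-.06,-.03),(.03,.06),(.06,.105)):
        m=(x>a)&(x<b)&(y>.036)&(y<.058)&(W[...,2]>.05)&(W[...,2]<.09)
        if m.sum(): print(a,m.sum(),np.median(W[m][:,2]).round(4))
```

```text
{'clock': 41.6, 'tool_pos': [0.526, 0.172, 0.054], 'ee_rot': [[-0.143, 0.99, 0.0], [0.99, 0.143, 0.0], [0.0, 0.0, -1.0]], 'wrist_force': [-4.864, -0.934, 8.494], 'finger_gap': 0.035, 'joint_positions': [15.513, -2.38, 108.807, -0.002, 73.545, -82.687]}
wrist bar1 [([0.527, 0.173, 0.042], 0.57), ([0.528, 0.122, 0.042], 0.52)]
-0.105 7154 0.0642
-0.06 3629 0.0643
0.03 389 0.0643
scene bar1 [([0.526, 0.167, 0.045], 0.93), ([0.495, -0.144, 0.002], 0.59)]
-0.105 83 0.0639
-0.06 19 0.0638
0.03 67 0.0639
0.06 107 0.0643
side bar1 [([0.525, 0.172, 0.045], 0.85), ([0.773, -0.243, 0.004], 0.65)]
-0.105 1 0.0666
0.03 1 0.0668
0.06 3 0.0672
```

View pics/wrist13.png

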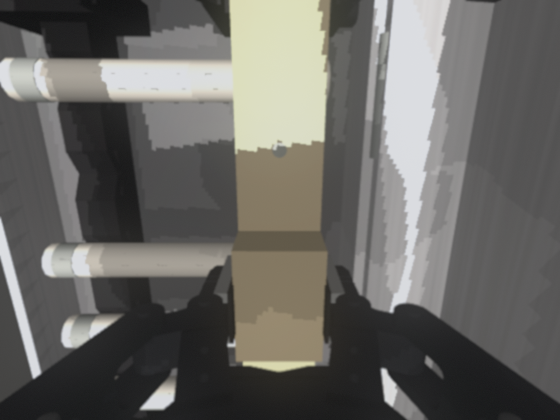

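Beam top is level at 64 mm, so the bar is seated. Releasing it and going for the second bar.

Call:
{"name": "move_arm", "arguments": {
  "series": [
    [115,0,0,0,0,0,0],
    [115,0,0,0,0,0,0],
    [115,0,0,0,0,0,0],
    [115,0,0,0.02,0,0,0],
    [115,0,0,0.03,0,0,0],
    [115,0,0,0.04,0,0,0],
    [115,0,0,0.03,0,0,0],
    [115,-0.005,-0.035,0,0,0,0]
  ]
}}

```text
clock: 42.9
tool_pos: [0.5219, 0.1384, 0.1771]
ee_rot: [[-0.145, 0.989, 0.005], [0.989, 0.145, 0.001], [0.001, 0.005, -1.0]]
wrist_force: [-1.1, -0.7, -0.1]
finger_gap: 0.0468
```

Call:
{"name": "move_arm", "arguments": {
  "series": [
    [95,-0.005,-0.04,0,0,0,-2],
    [95,-0.005,-0.04,0,0,0,-2],
    [95,-0.005,-0.04,0,0,0,-2],
    [95,-0.005,-0.04,0,0,0,-2],
    [95,-0.005,-0.04,0,0,0,-1.7],
    [95,-0.005,-0.04,0,0,0,0],
    [95,-0.003,-0.042,0,0,0,0],
    [95,0,0,0,0,0,0]
  ]
}}

```text
clock: 43.9
tool_pos: [0.4876, -0.1467, 0.1743]
ee_rot: [[0.029, 1.0, 0.001], [1.0, -0.029, -0.001], [-0.001, 0.001, -1.0]]
wrist_force: [-0.7, 0.9, 0.7]
finger_gap: 0.0536
```

```bash
python3 chk.py 14 wrist scene side
```

```text
{'clock': 43.9, 'tool_pos': [0.488, -0.147, 0.174], 'ee_rot': [[0.029, 1.0, 0.001], [1.0, -0.029, -0.001], [-0.001, 0.001, -1.0]], 'wrist_force': [-0.666, 0.869, 0.7], 'finger_gap': 0.054, 'joint_positions': [-19.604, -13.274, 106.956, -0.017, 86.251, -107.934]}
wrist
 bar (array([ 520.6, -145.9]), array([ 36., 179.]), 88.5, 'block', array([ 488., -145.]), array([36. , 50.1]), 88.6, np.float64(46.5))
[([0.718, -0.466, 0.008], 0.91)]
scene
 bar (array([ 495.6, -143.2]), array([ 38.1, 233.3]), 88.5, 'block', array([ 489.3, -143. ]), array([37.5, 52. ]), 88.1, np.float64(47.6))
[([0.576, 0.13, 0.041], 0.79), ([0.448, 0.112, 0.037], 0.77), ([0.53, 0.122, 0.041], 0.74), ([0.231, -0.256, 0.008], 0.68), ([0.507, -0.486, 0.007], 0.65), ([0.72, -0.459, 0.012], 0.65), ([0.619, 0.139, 0.042], 0.58)]
side
 bar (array([ 486.7, -144. ]), array([ 43.1, 243.6]), 88.8, 'block', array([ 486.7, -144.3]), array([40. , 50.6]), 87.1, np.float64(49.4))
[([0.445, 0.113, 0.04], 0.81), ([0.577, 0.133, 0.037], 0.69), ([0.23, -0.256, 0.008], 0.62), ([0.53, 0.128, 0.044], 0.6), ([0.503, -0.485, 0.006], 0.58), ([0.72, -0.462, 0.008], 0.54), ([0.537, 0.122, -0.001], 0.28)]
```

View pics/wrist14.png

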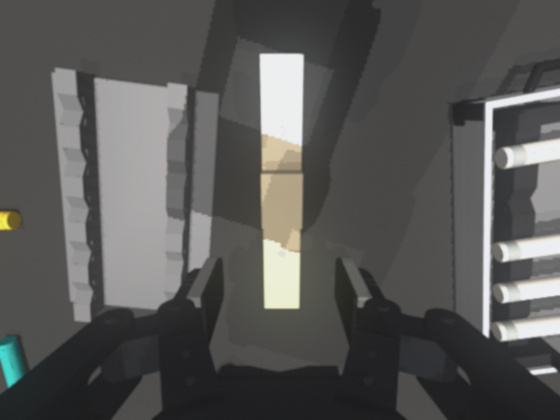

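View pics/scene14.png

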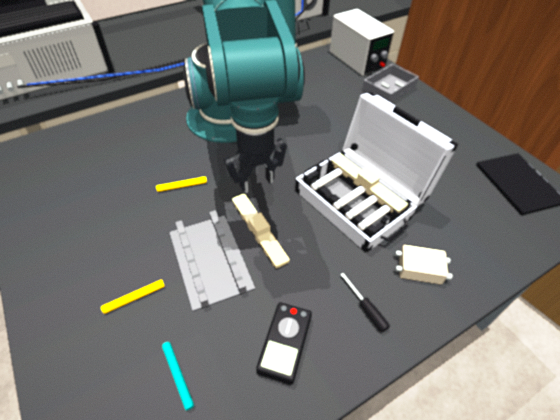

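Call:
{"name": "move_arm", "arguments": {
  "series": [
    [95,0,0,-0.03,0,0,0],
    [95,0,0,-0.04,0,0,0],
    [95,0,0,-0.04,0,0,0],
    [95,0,0,-0.03,0,0,0],
    [95,0,0,-0.021,0,0,0],
    [95,0,0,0,0,0,0],
    [95,0,0,0,0,0,0],
    [95,0,0,0,0,0,0]
  ]
}}

```text
clock: 45.2
tool_pos: [0.4885, -0.1446, 0.013]
ee_rot: [[0.026, 1.0, 0.002], [1.0, -0.026, -0.001], [-0.001, 0.002, -1.0]]
wrist_force: [-0.6, -0.5, 0.3]
finger_gap: 0.0537
```

Call:
{"name": "move_arm", "arguments": {
  "series": [
    [255,0,0,0,0,0,0],
    [255,0,0,0,0,0,0],
    [255,0,0,0,0,0,0],
    [255,0,0,0,0,0,0],
    [255,0,0,0,0,0,0],
    [255,0,0,0.02,0,0,0],
    [255,0,0,0.04,0,0,0],
    [255,0,0,0.04,0,0,0]
  ]
}}

```text
clock: 46.2
tool_pos: [0.4875, -0.1445, 0.1128]
ee_rot: [[0.026, 1.0, -0.001], [1.0, -0.026, 0.0], [0.0, -0.001, -1.0]]
wrist_force: [0.3, -0.4, -2.3]
finger_gap: 0.0349
```

Call:
{"name": "move_arm", "arguments": {
  "series": [
    [255,0,0,0.03,0,0,0],
    [255,0.007,0.032,0.02,0,0,2],
    [255,0.007,0.032,0,0,0,2],
    [255,0.007,0.032,0,0,0,2],
    [255,0.007,0.032,0,0,0,2],
    [255,0.007,0.032,0,0,0,1.7],
    [255,0.008,0.032,0,0,0,0],
    [255,0.008,0.032,0,0,0,0]
  ]
}}

```text
clock: 47.2
tool_pos: [0.5389, 0.0805, 0.1618]
ee_rot: [[-0.143, 0.99, -0.0], [0.99, 0.143, -0.0], [-0.0, -0.0, -1.0]]
wrist_force: [0.1, -0.5, -2.0]
finger_gap: 0.0351
```

Call:
{"name": "move_arm", "arguments": {
  "series": [
    [255,0,0,-0.01,0,0,0],
    [255,0,0,-0.01,0,0,0],
    [255,0,0,0,0,0,0],
    [255,0,0,0,0,0,0],
    [255,0,0,0,0,0,0],
    [255,0,0,0,0,0,0],
    [255,0,0,0,0,0,0],
    [255,0,0,0,0,0,0]
  ]
}}

```text
clock: 48.2
tool_pos: [0.5389, 0.0794, 0.1419]
ee_rot: [[-0.143, 0.99, 0.0], [0.99, 0.143, -0.0], [-0.0, 0.0, -1.0]]
wrist_force: [-0.7, -1.0, -2.3]
finger_gap: 0.0353
```

Run:
```python
from h import *
st()
for c in("wrist","scene","side"):
    p=viewer.camera(c);save(p,c+"15")
    for q in("bar1","slot_a","rod1"):
        print(c,q,[(np.round(d["centre"],3).tolist(),round(d["conf"],2)) for d in models.landmark_of(q,p)])
```

```text
{'clock': 48.2, 'tool_pos': [0.539, 0.079, 0.142], 'ee_rot': [[-0.143, 0.99, 0.0], [0.99, 0.143, -0.0], [-0.0, 0.0, -1.0]], 'wrist_force': [-0.668, -0.998, -2.294], 'finger_gap': 0.035, 'joint_positions': [5.702, -7.532, 105.041, -0.002, 82.488, -92.501]}
wrist bar1 [([0.529, 0.174, 0.04], 0.68), ([0.538, 0.077, 0.132], 0.6)]
wrist slot_a [([0.529, 0.123, 0.045], 0.39)]
wrist rod1 [([0.53, 0.124, 0.045], 0.92), ([0.442, 0.111, 0.041], 0.72), ([0.576, 0.132, 0.039], 0.69)]
scene bar1 [([0.543, 0.078, 0.127], 0.95), ([0.525, 0.17, 0.042], 0.92)]
scene slot_a [([0.525, 0.173, 0.056], 0.82), ([0.54, 0.08, 0.05], 0.57)]
scene rod1 [([0.723, -0.459, 0.013], 0.94), ([0.577, 0.132, 0.042], 0.77), ([0.506, -0.48, 0.01], 0.76), ([0.447, 0.113, 0.039], 0.74), ([0.529, 0.123, 0.039], 0.71), ([0.617, 0.138, 0.044], 0.55), ([0.232, -0.255, 0.009], 0.5)]
side bar1 [([0.533, 0.08, 0.128], 0.73), ([0.526, 0.175, 0.044], 0.62), ([0.449, 0.112, 0.041], 0.37), ([0.538, 0.079, 0.025], 0.18)]
side slot_a [([0.542, 0.082, 0.054], 0.62)]
side rod1 [([0.724, -0.462, 0.006], 0.9), ([0.532, 0.125, 0.045], 0.7), ([0.577, 0.132, 0.04], 0.7), ([0.23, -0.252, 0.009], 0.64), ([0.62, 0.138, 0.037], 0.62), ([0.448, 0.111, 0.041], 0.55), ([0.502, -0.489, 0.008], 0.43)]
```

View pics/wrist15.png

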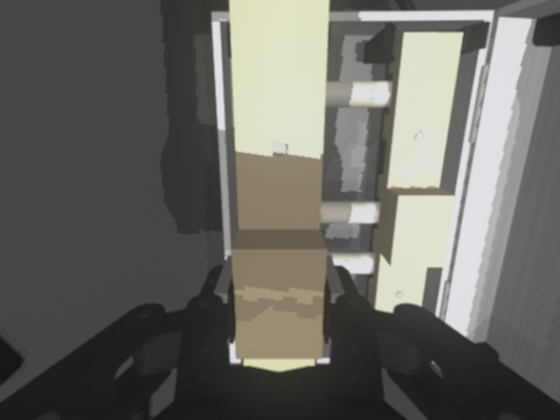

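View pics/scene15.png

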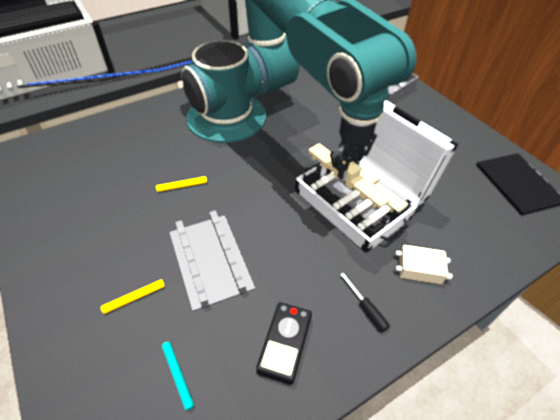

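Call:
{"name": "move_arm", "arguments": {
  "series": [
    [255,0.0003,0,-0.02,0,0,0],
    [255,0,0,-0.02,0,0,0],
    [255,0,0,-0.015,0,0,0],
    [255,0,0,-0.01,0,0,0],
    [255,0,0,0,0,0,0],
    [255,0,0,0,0,0,0],
    [255,0,0,0,0,0,0],
    [255,0,0,0,0,0,0]
  ]
}}

```text
clock: 49.8
tool_pos: [0.5393, 0.0795, 0.0772]
ee_rot: [[-0.143, 0.99, 0.001], [0.99, 0.143, 0.0], [-0.0, 0.001, -1.0]]
wrist_force: [-0.6, -0.5, -2.6]
finger_gap: 0.0352
```

Call:
{"name": "move_arm", "arguments": {
  "series": [
    [255,0,0,-0.005,0,0,0],
    [255,0,0,-0.005,0,0,0],
    [255,0,0,-0.004,0,0,0],
    [255,0,0,-0.004,0,0,0],
    [255,0,0,-0.002,0,0,0],
    [255,0,0,-0.002,0,0,0],
    [255,0,0,-0.001,0,0,0],
    [255,0,0,0,0,0,0]
  ]
}}

```text
clock: 50.8
tool_pos: [0.5394, 0.0794, 0.0548]
ee_rot: [[-0.143, 0.99, 0.001], [0.99, 0.143, 0.0], [-0.0, 0.001, -1.0]]
wrist_force: [-5.0, -1.0, 6.7]
finger_gap: 0.0357
```

```bash
cat > bz.py <<'E'
from h import *
import sys
st()
c8,s8=np.cos(np.radians(8.15)),np.sin(np.radians(8.15))
for c in("wrist","scene","side"):
    p=viewer.camera(c);save(p,c+sys.argv[1])
    print(c,[(np.round(d["centre"],3).tolist(),round(d["conf"],2)) for d in models.landmark_of("bar1",p)])
    W=cloud(p)
    d=W[...,:2]-[.5326,.1259];x=d[...,0]*c8+d[...,1]*s8;y=-d[...,0]*s8+d[...,1]*c8
    for y0 in(-.047,.047):
      for a,b in((-.121,-.11),(-.105,-.06),(-.06,-.03),(.03,.06),(.06,.105),(.11,.121)):
        m=(x>a)&(x<b)&(abs(y-y0)<.013)&(W[...,2]>.05)&(W[...,2]<.09)
        if m.sum()>3: print(y0,a,m.sum(),np.median(W[m][:,2]).round(4))
E
python3 bz.py 16
```

```text
{'clock': 50.8, 'tool_pos': [0.539, 0.079, 0.055], 'ee_rot': [[-0.143, 0.99, 0.001], [0.99, 0.143, 0.0], [-0.0, 0.001, -1.0]], 'wrist_force': [-5.013, -0.979, 6.732], 'finger_gap': 0.036, 'joint_positions': [5.695, -3.514, 109.79, -0.002, 73.688, -92.503]}
wrist [([0.536, 0.079, 0.042], 0.97), ([0.529, 0.175, 0.041], 0.72)]
-0.047 -0.121 670 0.0642
-0.047 -0.105 8294 0.0642
-0.047 -0.06 4259 0.0643
-0.047 0.03 542 0.0643
0.047 -0.121 415 0.0639
0.047 -0.105 8215 0.0641
0.047 -0.06 4368 0.0642
0.047 0.03 27 0.0641
scene [([0.543, 0.081, 0.042], 0.78), ([0.498, -0.287, -0.002], 0.73), ([0.527, 0.168, 0.045], 0.66)]
-0.047 -0.121 25 0.0632
-0.047 -0.105 96 0.0638
-0.047 -0.06 9 0.0642
-0.047 0.03 85 0.064
-0.047 0.06 147 0.0639
-0.047 0.11 35 0.0641
0.047 -0.121 6 0.0639
0.047 0.03 78 0.0642
0.047 0.06 123 0.064
0.047 0.11 31 0.0636
side [([0.538, 0.08, 0.042], 0.9), ([0.526, 0.176, 0.044], 0.62)]
-0.047 -0.121 54 0.065
-0.047 -0.105 224 0.065
-0.047 -0.06 90 0.0655
-0.047 0.03 165 0.0648
-0.047 0.06 264 0.0647
-0.047 0.11 75 0.0643
0.047 -0.121 7 0.0654
0.047 -0.105 19 0.0659
0.047 -0.06 10 0.0653
0.047 0.03 16 0.0653
0.047 0.06 19 0.0651
0.047 0.11 43 0.0644
```

Call:
{"name": "move_arm", "arguments": {
  "series": [
    [115,0,0,0,0,0,0],
    [115,0,0,0,0,0,0],
    [115,0,0,0,0,0,0],
    [115,0,0,0.02,0,0,0],
    [115,0,0,0.04,0,0,0],
    [115,0,0,0.04,0,0,0],
    [115,0,0,0.045,0,0,0],
    [115,0,0,0.045,0,0,0]
  ]
}}

```text
clock: 52.1
tool_pos: [0.5389, 0.0794, 0.247]
ee_rot: [[-0.143, 0.99, 0.001], [0.99, 0.143, 0.0], [-0.0, 0.001, -1.0]]
wrist_force: [0.4, 0.8, 0.6]
finger_gap: 0.047
```

Call:
{"name": "move_arm", "arguments": {
  "series": [
    [255,0,0,0.045,0,0,-10],
    [255,0,0,0.045,0,0,-10],
    [255,0,0,0.015,0,0,-10],
    [255,0,0,0,0,0,-10],
    [255,0,0,0,0,0,-10],
    [255,0,0,0,0,0,-10],
    [255,0,0,0,0,0,-10],
    [255,0,0,0,0,0,-10]
  ]
}}

```text
clock: 53.1
tool_pos: [0.5388, 0.0794, 0.3504]
ee_rot: [[0.952, 0.307, 0.001], [0.307, -0.952, 0.0], [0.001, 0.0, -1.0]]
wrist_force: [0.0, -0.0, -0.4]
finger_gap: -0.0003
```

```bash
python3 bz.py 17
python3 - <<'E'
from h import *
c8,s8=np.cos(np.radians(8.15)),np.sin(np.radians(8.15))
for c in("scene","side"):
    p=viewer.camera(c)
    for q in("lid_lip","lid_hinge"):
        print(c,q,[(np.round(d["centre"],3).tolist(),round(d["conf"],2)) for d in models.landmark_of(q,p)])
    W=cloud(p)
    d=W[...,:2]-[.5326,.1259];x=d[...,0]*c8+d[...,1]*s8;y=-d[...,0]*s8+d[...,1]*c8
    m=(abs(x)<.11)&(y>.095)&(y<.2)&(W[...,2]>.07)&(W[...,2]<.26)
    P=np.c_[y[m],W[m][:,2]]
    v,k=np.histogram(np.degrees(np.arctan2(P[:,1]-.05,P[:,0]-.09)),36,(0,180));print(c,len(P),P.max(0),[(int(b),int(a)) for a,b in zip(v,k) if a>20])
    if c=="side":
        for t in np.arange(92,116,2):
            th=np.radians(t);n=np.array([np.sin(th),np.cos(th)]);r=(P-[.09,.05])@n
            print(t,np.std(r[r>.035]).round(4),np.median(r[r>.035]).round(4))
    if c=="scene":
        for t in np.arange(92,116,2):
            th=np.radians(t);n=np.array([np.sin(th),np.cos(th)]);r=(P-[.09,.05])@n
            print(t,np.percentile(r,[5,25,50,75,95]).round(4))
E
```

```text
{'clock': 53.1, 'tool_pos': [0.539, 0.079, 0.35], 'ee_rot': [[0.952, 0.307, 0.001], [0.307, -0.952, 0.0], [0.001, 0.0, -1.0]], 'wrist_force': [0.038, -0.006, -0.426], 'finger_gap': -0.0, 'joint_positions': [5.697, -10.017, 87.971, -0.0, 101.979, -12.174]}
wrist [([0.539, 0.075, 0.041], 0.91), ([0.579, 0.13, 0.041], 0.72), ([0.53, 0.175, 0.039], 0.56)]
-0.047 -0.121 160 0.0643
-0.047 -0.105 654 0.0642
-0.047 -0.06 434 0.0643
-0.047 0.03 418 0.0643
-0.047 0.06 625 0.0644
-0.047 0.11 147 0.0646
0.047 -0.121 198 0.0641
0.047 -0.105 804 0.0643
0.047 -0.06 528 0.0644
0.047 0.03 513 0.0645
0.047 0.06 750 0.0643
0.047 0.11 189 0.0644
scene [([0.544, 0.081, 0.04], 0.89), ([0.527, 0.167, 0.042], 0.74), ([0.495, -0.289, 0.001], 0.2)]
-0.047 -0.121 29 0.0639
-0.047 -0.105 116 0.0637
-0.047 -0.06 64 0.0641
-0.047 0.03 90 0.064
-0.047 0.06 143 0.064
-0.047 0.11 35 0.0641
0.047 -0.121 22 0.0638
0.047 -0.105 107 0.0644
0.047 -0.06 64 0.0645
0.047 0.03 79 0.0642
0.047 0.06 126 0.0642
0.047 0.11 31 0.0641
side [([0.539, 0.083, 0.04], 0.97), ([0.525, 0.173, 0.043], 0.82)]
-0.047 -0.121 52 0.065
-0.047 
[... 817 characters left out ...]
]
106 [-0.0093  0.0326  0.0365  0.0397  0.043 ]
108 [-0.0155  0.0275  0.0325  0.037   0.0412]
110 [-0.0216  0.0221  0.0284  0.0343  0.0395]
112 [-0.0278  0.0168  0.0243  0.0315  0.0379]
114 [-0.0341  0.0114  0.0201  0.0287  0.0362]
side lid_lip [([0.513, 0.267, 0.234], 0.94)]
side lid_hinge [([0.537, 0.079, 0.026], 0.49)]
side 7207 [0.17280409 0.24387817] [(20, 78), (25, 97), (30, 124), (35, 150), (40, 188), (45, 254), (50, 371), (55, 604), (60, 1180), (65, 1542), (70, 1565), (75, 1054)]
92 0.0104 0.0605
94 0.0094 0.0572
96 0.0078 0.0545
98 0.0058 0.0518
100 0.0042 0.049
102 0.003 0.0451
104 0.0026 0.0411
106 0.0028 0.0394
108 0.0025 0.039
110 0.0022 0.0385
112 0.0018 0.038
114 0.0014 0.0372
```

View pics/side17.png

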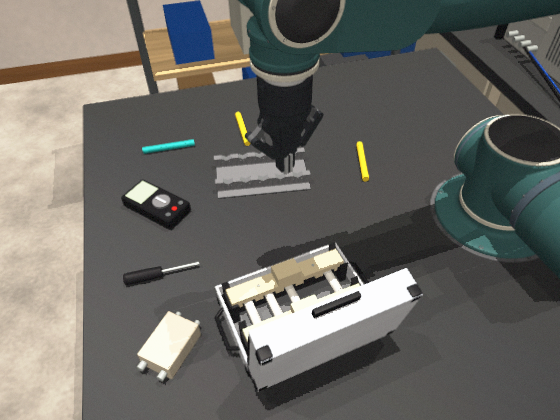

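View pics/wrist17.png

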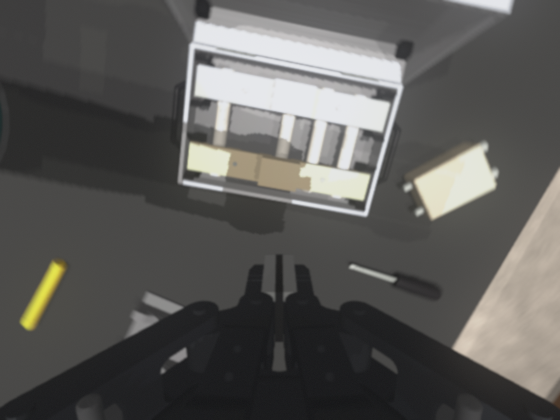

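Both bars are seated (beam tops level at 64 mm), four rods are underneath, and the lid is at about 101°. Moving behind the lid.

Call:
{"name": "move_arm", "arguments": {
  "series": [
    [255,-0.005,0.037,0,0,0,-5],
    [255,-0.005,0.037,0,0,0,-4.7],
    [255,-0.005,0.037,0,0,0,0],
    [255,-0.005,0.037,0,0,0,0],
    [255,-0.005,0.037,0,0,0,0],
    [255,-0.006,0.037,0,0,0,0],
    [255,-0.006,0.037,0,0,0,0],
    [255,0,0,0,0,0,0]
  ]
}}

```text
clock: 54.7
tool_pos: [0.5016, 0.3403, 0.3482]
ee_rot: [[0.989, 0.151, -0.001], [0.151, -0.989, -0.0], [-0.001, 0.0, -1.0]]
wrist_force: [1.2, 0.6, 0.3]
finger_gap: -0.0003
```

Call:
{"name": "move_arm", "arguments": {
  "series": [
    [255,0,0,0,0,0,0],
    [255,0,0,-0.03,0,0,0],
    [255,0,0,-0.04,0,0,0],
    [255,0,0,-0.04,0,0,0],
    [255,0,0,-0.03,0,0,0],
    [255,0,0,-0.007,0,0,0],
    [255,0,0,0,0,0,0],
    [255,0,0,0,0,0,0]
  ]
}}

```text
clock: 55.7
tool_pos: [0.5027, 0.3385, 0.2036]
ee_rot: [[0.989, 0.148, 0.002], [0.148, -0.989, 0.001], [0.002, -0.001, -1.0]]
wrist_force: [-0.3, 0.9, 1.0]
finger_gap: 0.0001
```

```bash
cat > lid.py <<'E'
from h import *
c8,s8=np.cos(np.radians(8.15)),np.sin(np.radians(8.15))
ux=np.array([c8,s8,0]);uy=np.array([-s8,c8,0]);cc=np.array([.5326,.1259,0])
def tgt(t,s=.165,off=.011):
    th=np.radians(t);z=np.array([0,0,1])
    d=-np.cos(th)*uy+np.sin(th)*z;n=np.sin(th)*uy+np.cos(th)*z
    return cc+.09*uy+np.array([0,0,.05])+s*d+.049*n+off*uy
if __name__=="__main__":
    st()
    p=None
    for t in range(102,-1,-6): 
        q=tgt(t);print(t,np.round(q*1000,1),None if p is None else np.round((q-p)*1000,1));p=q
    for c in("scene","side"):
        p=viewer.camera(c);save(p,c+"18")
        print([(np.round(d["centre"],3).tolist(),round(d["conf"],2)) for d in models.landmark_of("lid_lip",p)])
E
python3 lid.py
```

```text
{'clock': 55.7, 'tool_pos': [0.503, 0.338, 0.204], 'ee_rot': [[0.989, 0.148, 0.002], [0.148, -0.989, 0.001], [0.002, -0.001, -1.0]], 'wrist_force': [-0.326, 0.863, 1.034], 'finger_gap': 0.0, 'joint_positions': [31.542, -1.503, 93.585, -0.004, 87.797, 23.055]}
102 [506.6 307.3 201.2] None
96 [508.9 291.2 209. ] [  2.3 -16.1   7.8]
90 [511.3 274.4 215. ] [  2.4 -16.8   6. ]
84 [513.8 257.  219.2] [  2.5 -17.3   4.2]
78 [516.4 239.4 221.6] [  2.5 -17.7   2.4]
72 [518.9 221.5 222.1] [  2.6 -17.8   0.5]
66 [521.4 203.8 220.7] [  2.5 -17.8  -1.4]
60 [524.  186.2 217.4] [  2.5 -17.5  -3.3]
54 [526.4 169.1 212.3] [  2.4 -17.1  -5.1]
48 [528.8 152.6 205.4] [  2.4 -16.5  -6.9]
42 [531.  137.  196.8] [  2.2 -15.7  -8.6]
36 [533.1 122.3 186.6] [  2.1 -14.7 -10.2]
30 [535.1 108.7 174.9] [  1.9 -13.6 -11.7]
24 [536.8  96.4 161.9] [  1.8 -12.3 -13.1]
18 [538.4  85.5 147.6] [  1.6 -10.9 -14.3]
12 [539.7  76.2 132.2] [  1.3  -9.3 -15.4]
6 [540.8  68.5 116. ] [  1.1  -7.7 -16.3]
0 [541.7  62.5  99. ] [  0.9  -6.  -17. ]
[([0.514, 0.267, 0.234], 0.84)]
[([0.512, 0.267, 0.234], 0.67)]
```

View pics/side18.png

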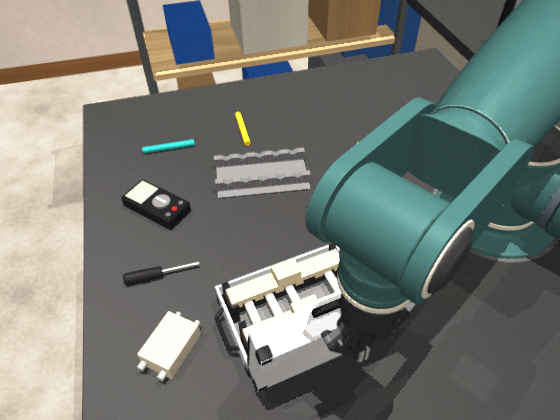

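View pics/scene18.png

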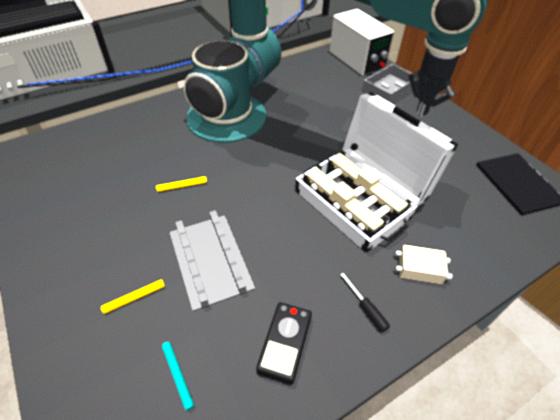

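Call:
{"name": "move_arm", "arguments": {
  "series": [
    [255,0.001,-0.01,0,0,0,0],
    [255,0.001,-0.008,0,0,0,0],
    [255,0.001,-0.006,0.001,0,0,0],
    [255,0.001,-0.005,0.001,0,0,0],
    [255,0.001,-0.005,0.001,0,0,0],
    [255,0.001,-0.005,0.001,0,0,0],
    [255,0,-0.004,0.001,0,0,0],
    [255,0,-0.004,0.001,0,0,0]
  ]
}}

```text
clock: 56.9
tool_pos: [0.5086, 0.2924, 0.2092]
ee_rot: [[0.989, 0.149, 0.002], [0.149, -0.989, 0.003], [0.003, -0.003, -1.0]]
wrist_force: [0.9, 9.1, 5.9]
finger_gap: 0.0
```

Call:
{"name": "move_arm", "arguments": {
  "series": [
    [255,0.0006,-0.0043,0.001,0,0,0],
    [255,0.0006,-0.0043,0.001,0,0,0],
    [255,0.0006,-0.0043,0.001,0,0,0],
    [255,0.0006,-0.0043,0.001,0,0,0],
    [255,0.0006,-0.0043,0.001,0,0,0],
    [255,0.0006,-0.0043,0.001,0,0,0],
    [255,0.0006,-0.0043,0.001,0,0,0],
    [255,0.0006,-0.0043,0.001,0,0,0]
  ]
}}

```text
clock: 57.9
tool_pos: [0.5132, 0.2578, 0.2169]
ee_rot: [[0.989, 0.149, 0.001], [0.149, -0.989, 0.002], [0.002, -0.002, -1.0]]
wrist_force: [-0.0, 6.8, 5.0]
finger_gap: -0.0
```

```bash
cat > lp.py <<'E'
from lid import *
import sys
st()
for c in ("scene","side"):
    p=viewer.camera(c);save(p,c+sys.argv[1])
    for d in models.landmark_of("lid_lip",p)[:2]:
        v=np.array(d["centre"])-cc-.09*uy-[0,0,.05]
        print(c,np.round(d["centre"],3),round(d["conf"],2),"theta",np.degrees(np.arctan2(v[2],-v@uy)).round(1)-4.6, "r",np.hypot(v[2],v@uy).round(3))
E
python3 lp.py 19
```

```text
{'clock': 57.9, 'tool_pos': [0.513, 0.258, 0.217], 'ee_rot': [[0.989, 0.149, 0.001], [0.149, -0.989, 0.002], [0.002, -0.002, -1.0]], 'wrist_force': [-0.018, 6.79, 5.035], 'finger_gap': -0.0, 'joint_positions': [24.078, -5.782, 96.424, 0.091, 89.229, 15.534]}
scene [0.52  0.212 0.238] 0.87 theta 84.4 r 0.189
side [0.522 0.21  0.238] 0.59 theta 83.80000000000001 r 0.188
```

View pics/scene19.png

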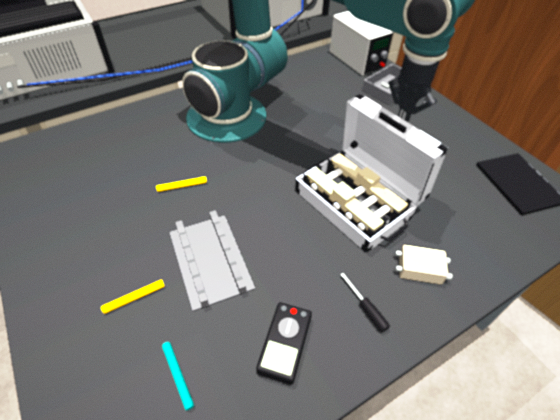

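Call:
{"name": "move_arm", "arguments": {
  "series": [
    [255,0.0006,-0.0044,0.0006,0,0,0],
    [255,0.0006,-0.0044,0.0006,0,0,0],
    [255,0.0006,-0.0044,0.0006,0,0,0],
    [255,0.0006,-0.0044,0.0006,0,0,0],
    [255,0.0006,-0.0044,0.0004,0,0,0],
    [255,0.0006,-0.0044,0.0004,0,0,0],
    [255,0.0006,-0.0044,0.0004,0,0,0],
    [255,0.0006,-0.0044,0.0004,0,0,0]
  ]
}}

```text
clock: 59.1
tool_pos: [0.5179, 0.2221, 0.2198]
ee_rot: [[0.989, 0.148, 0.0], [0.148, -0.989, 0.001], [0.001, -0.001, -1.0]]
wrist_force: [2.3, 5.6, -0.5]
finger_gap: 0.0003
```

Call:
{"name": "move_arm", "arguments": {
  "series": [
    [255,0.0006,-0.0044,-0.0002,0,0,0],
    [255,0.0006,-0.0044,-0.0003,0,0,0],
    [255,0.0006,-0.0044,-0.0004,0,0,0],
    [255,0.0006,-0.0044,-0.0005,0,0,0],
    [255,0.0006,-0.0044,-0.0006,0,0,0],
    [255,0.0006,-0.0044,-0.0007,0,0,0],
    [255,0.0006,-0.0044,-0.0009,0,0,0],
    [255,0.0006,-0.0044,-0.001,0,0,0]
  ]
}}

```text
clock: 60.1
tool_pos: [0.5229, 0.1868, 0.2154]
ee_rot: [[0.989, 0.148, 0.001], [0.148, -0.989, 0.001], [0.001, -0.001, -1.0]]
wrist_force: [1.5, 5.1, 1.8]
finger_gap: -0.0
```

```bash
python3 lp.py 20
```

```text
{'clock': 60.1, 'tool_pos': [0.523, 0.187, 0.215], 'ee_rot': [[0.989, 0.148, 0.001], [0.148, -0.989, 0.001], [0.001, -0.001, -1.0]], 'wrist_force': [1.536, 5.127, 1.808], 'finger_gap': -0.0, 'joint_positions': [17.011, -8.145, 98.717, 0.03, 89.367, 8.492]}
scene [0.529 0.136 0.223] 0.94 theta 60.699999999999996 r 0.19
scene [ 0.5   -0.289 -0.   ] 0.31 theta -10.399999999999999 r 0.499
```

Call:
{"name": "move_arm", "arguments": {
  "series": [
    [255,0.0006,-0.0043,-0.0011,0,0,0],
    [255,0.0006,-0.0043,-0.0012,0,0,0],
    [255,0.0006,-0.0043,-0.0013,0,0,0],
    [255,0.0006,-0.0042,-0.0014,0,0,0],
    [255,0.0006,-0.0042,-0.0015,0,0,0],
    [255,0.0006,-0.0042,-0.0017,0,0,0],
    [255,0.0006,-0.0041,-0.0018,0,0,0],
    [255,0.0006,-0.0041,-0.0019,0,0,0]
  ]
}}

```text
clock: 61.3
tool_pos: [0.5275, 0.1526, 0.2033]
ee_rot: [[0.989, 0.148, 0.0], [0.148, -0.989, -0.0], [0.0, 0.0, -1.0]]
wrist_force: [0.6, 3.0, 3.4]
finger_gap: 0.0001
```

Call:
{"name": "move_arm", "arguments": {
  "series": [
    [255,0.0006,-0.004,-0.002,0,0,0],
    [255,0.0006,-0.004,-0.0021,0,0,0],
    [255,0.0006,-0.0039,-0.0022,0,0,0],
    [255,0.0005,-0.0038,-0.0023,0,0,0],
    [255,0.0005,-0.0038,-0.0024,0,0,0],
    [255,0.0005,-0.0037,-0.0025,0,0,0],
    [255,0.0005,-0.0036,-0.0026,0,0,0],
    [255,0.0005,-0.0036,-0.0027,0,0,0]
  ]
}}

```text
clock: 62.3
tool_pos: [0.5318, 0.122, 0.1846]
ee_rot: [[0.989, 0.148, 0.0], [0.148, -0.989, -0.0], [0.0, 0.001, -1.0]]
wrist_force: [1.3, -0.1, 4.5]
finger_gap: -0.0
```

```bash
python3 lp.py 21
```

```text
{'clock': 62.3, 'tool_pos': [0.532, 0.122, 0.185], 'ee_rot': [[0.989, 0.148, 0.0], [0.148, -0.989, -0.0], [0.0, 0.001, -1.0]], 'wrist_force': [1.289, -0.112, 4.538], 'finger_gap': -0.0, 'joint_positions': [10.262, -8.692, 102.064, -0.03, 86.611, 1.768]}
scene [0.543 0.078 0.173] 0.78 theta 36.9 r 0.186
scene [0.617 0.137 0.041] 0.63 theta -10.1 r 0.092
side [0.538 0.072 0.172] 0.78 theta 35.699999999999996 r 0.188
```

View pics/scene21.png

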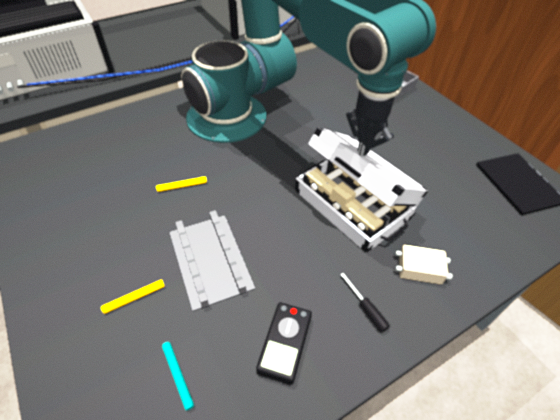

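Call:
{"name": "move_arm", "arguments": {
  "series": [
    [255,0.0005,-0.0035,-0.0028,0,0,0],
    [255,0.0005,-0.0034,-0.0029,0,0,0],
    [255,0.0005,-0.0033,-0.003,0,0,0],
    [255,0.0005,-0.0033,-0.0031,0,0,0],
    [255,0.0005,-0.0032,-0.0031,0,0,0],
    [255,0.0004,-0.0031,-0.0032,0,0,0],
    [255,0.0004,-0.003,-0.0033,0,0,0],
    [255,0.0004,-0.003,-0.0033,0,0,0]
  ]
}}

```text
clock: 63.5
tool_pos: [0.5354, 0.0965, 0.1596]
ee_rot: [[0.989, 0.148, 0.0], [0.148, -0.989, -0.0], [0.0, 0.0, -1.0]]
wrist_force: [-2.0, 1.1, 2.6]
finger_gap: 0.0002
```

Call:
{"name": "move_arm", "arguments": {
  "series": [
    [255,0.0004,-0.0029,-0.0034,0,0,0],
    [255,0.0004,-0.0028,-0.0035,0,0,0],
    [255,0.0004,-0.0027,-0.0036,0,0,0],
    [255,0.0004,-0.0026,-0.0037,0,0,0],
    [255,0.0003,-0.0025,-0.0037,0,0,0],
    [255,0.0003,-0.0024,-0.0038,0,0,0],
    [255,0.0003,-0.0023,-0.0038,0,0,0],
    [255,0.0003,-0.0022,-0.0039,0,0,0]
  ]
}}

```text
clock: 64.5
tool_pos: [0.5383, 0.0762, 0.1302]
ee_rot: [[0.989, 0.148, 0.0], [0.148, -0.989, 0.0], [0.0, 0.0, -1.0]]
wrist_force: [0.2, 2.5, 2.8]
finger_gap: 0.0003
```

```bash
python3 lp.py 22
```

```text
{'clock': 64.5, 'tool_pos': [0.538, 0.076, 0.13], 'ee_rot': [[0.989, 0.148, 0.0], [0.148, -0.989, 0.0], [0.0, 0.0, -1.0]], 'wrist_force': [0.168, 2.488, 2.793], 'finger_gap': 0.0, 'joint_positions': [5.368, -7.254, 105.9, 0.0, 81.342, -3.136]}
scene [0.545 0.036 0.102] 0.7 theta 11.3 r 0.188
side [0.545 0.036 0.104] 0.74 theta 12.000000000000002 r 0.189
```

Call:
{"name": "move_arm", "arguments": {
  "series": [
    [255,0.0001,-0.001,-0.002,0,0,0],
    [255,0.0001,-0.001,-0.002,0,0,0],
    [255,0.0001,-0.001,-0.002,0,0,0],
    [255,0.0001,-0.001,-0.002,0,0,0],
    [255,0.0001,-0.001,-0.002,0,0,0],
    [255,0.0001,-0.001,-0.002,0,0,0],
    [255,0.0001,-0.001,-0.002,0,0,0],
    [255,0.0001,-0.001,-0.002,0,0,0]
  ]
}}

```text
clock: 65.7
tool_pos: [0.5389, 0.0683, 0.1142]
ee_rot: [[0.989, 0.148, -0.0], [0.148, -0.989, 0.0], [-0.0, -0.0, -1.0]]
wrist_force: [1.1, 1.7, 2.4]
finger_gap: -0.0001
```

Call:
{"name": "move_arm", "arguments": {
  "series": [
    [255,0.0001,-0.0007,-0.0016,0,0,0],
    [255,0.0001,-0.0007,-0.0016,0,0,0],
    [255,0.0001,-0.0007,-0.0016,0,0,0],
    [255,0.0001,-0.0007,-0.0016,0,0,0],
    [255,0.0001,-0.0007,-0.0016,0,0,0],
    [255,0.0001,-0.0007,-0.0016,0,0,0],
    [255,0,-0.0005,-0.0013,0,0,0],
    [255,0,-0.0005,-0.0013,0,0,0]
  ]
}}

```text
clock: 66.7
tool_pos: [0.5396, 0.0631, 0.1022]
ee_rot: [[0.989, 0.148, 0.0], [0.148, -0.989, -0.0], [0.0, 0.0, -1.0]]
wrist_force: [1.3, 0.8, 1.9]
finger_gap: -0.0001
```

```bash
python3 lp.py 23
```

```text
{'clock': 66.7, 'tool_pos': [0.54, 0.063, 0.102], 'ee_rot': [[0.989, 0.148, 0.0], [0.148, -0.989, -0.0], [0.0, 0.0, -1.0]], 'wrist_force': [1.255, 0.802, 1.901], 'finger_gap': -0.0, 'joint_positions': [3.978, -6.142, 107.58, -0.001, 78.555, -4.524]}
scene [0.547 0.03  0.07 ] 0.83 theta 1.4000000000000004 r 0.188
```

Call:
{"name": "move_arm", "arguments": {
  "series": [
    [255,0,-0.0003,-0.0007,0,0,0],
    [255,0,-0.0003,-0.0007,0,0,0],
    [255,0,-0.0003,-0.0007,0,0,0],
    [255,0,-0.0003,-0.0007,0,0,0],
    [255,0,0,-0.0006,0,0,0],
    [255,0,0,-0.0006,0,0,0],
    [255,0,0,0,0,0,0],
    [255,0,0,0,0,0,0]
  ]
}}

```text
clock: 67.9
tool_pos: [0.5397, 0.0618, 0.099]
ee_rot: [[0.989, 0.148, 0.001], [0.148, -0.989, -0.0], [0.001, 0.0, -1.0]]
wrist_force: [-3.8, -0.2, 8.6]
finger_gap: 0.0004
```

Call:
{"name": "move_arm", "arguments": {
  "series": [
    [255,0,0,-0.0005,0,0,0],
    [255,0,0,-0.0005,0,0,0],
    [255,0,0,-0.0005,0,0,0],
    [255,0,0,-0.0005,0,0,0],
    [255,0,0,0,0,0,0],
    [255,0,0,0,0,0,0],
    [255,0,0,0,0,0,0],
    [255,0,0,0,0,0,0]
  ]
}}

```text
clock: 68.9
tool_pos: [0.5399, 0.0618, 0.0988]
ee_rot: [[0.989, 0.148, 0.001], [0.148, -0.989, -0.0], [0.001, 0.0, -1.0]]
wrist_force: [-14.0, -1.1, 28.1]
finger_gap: 0.0001
```

Call:
{"name": "move_arm", "arguments": {
  "series": [
    [255,0,0,0.005,0,0,0],
    [255,0,0,0.02,0,0,0],
    [255,0,0,0.04,0,0,0],
    [255,0,0,0.04,0,0,0],
    [255,-0.02,-0.02,0.04,0,0,0],
    [255,-0.02,-0.03,0.04,0,0,0],
    [255,-0.02,-0.04,0,0,0,0],
    [255,-0.02,-0.04,0,0,0,0]
  ]
}}

```text
clock: 69.9
tool_pos: [0.4588, -0.069, 0.2828]
ee_rot: [[0.989, 0.148, 0.002], [0.148, -0.989, -0.0], [0.001, 0.001, -1.0]]
wrist_force: [0.3, -0.0, 0.6]
finger_gap: -0.0001
```

```bash
python3 lp.py 24
python3 - <<'E'
from lid import *
for c in("scene","side","wrist"):
    p=viewer.camera(c);W=cloud(p)
    d=W-cc;x=d@ux;y=d@uy
    for y0 in(-.08,-.06,-.03,0,.03,.06,.08):
        m=(abs(x)<.12)&(abs(y-y0)<.006)&(W[...,2]>.06)&(W[...,2]<.2)
        if m.sum()>10: print(c,y0,m.sum(),np.median(W[m][:,2]).round(4))
E
```

```text
{'clock': 69.9, 'tool_pos': [0.459, -0.069, 0.283], 'ee_rot': [[0.989, 0.148, 0.002], [0.148, -0.989, -0.0], [0.001, 0.001, -1.0]], 'wrist_force': [0.252, -0.048, 0.567], 'finger_gap': -0.0, 'joint_positions': [-11.705, -20.746, 102.814, -0.009, 97.839, -20.24]}
scene [0.545 0.029 0.066] 0.74 theta 0.20000000000000018 r 0.188
side [0.544 0.03  0.063] 0.74 theta -0.5999999999999996 r 0.187
scene -0.08 344 0.099
scene -0.06 338 0.0989
scene -0.03 320 0.0988
scene 0 304 0.0989
scene 0.03 286 0.0988
scene 0.06 273 0.099
scene 0.08 274 0.0989
side -0.08 569 0.0998
side -0.06 580 0.0999
side -0.03 644 0.0998
side 0 666 0.0998
side 0.03 713 0.0999
side 0.06 770 0.1
side 0.08 805 0.1002
wrist -0.08 3470 0.0993
wrist -0.06 3691 0.0992
wrist -0.03 4102 0.0992
```

View pics/scene24.png

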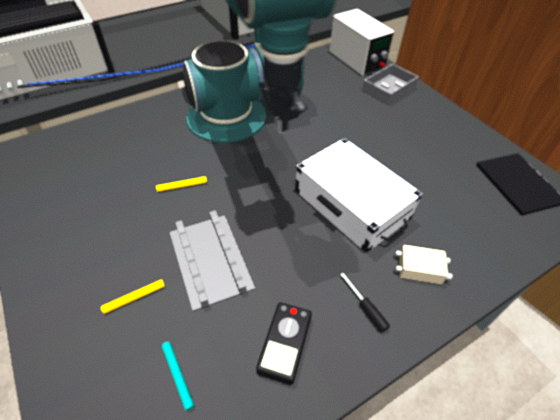

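View pics/side24.png

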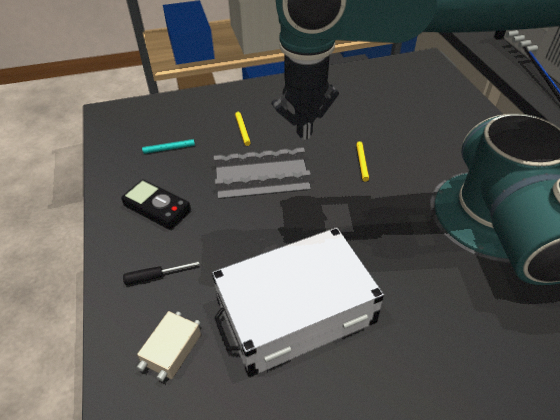

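The lid is closed: its top is flat at 99 mm everywhere, the tray is empty, the bystanders haven't moved, and the arm is clear.

```bash
python3 -c "
from h import *
print(job.sign_off()); st()"
```

```text
the job is handed in; nothing more can be done
None
the job is handed in; nothing more can be done
```

The rods are packed, both bars are in place and the lid is closed. I handed the job in at about 70 s of the 210 s allowed.

- **Rods:** four were in the tray today. They now lie at case x = -88, 0, +44 and +88 mm, one to each pair of notches, and the x = -44 notch is empty.
- **Bars:** both are seated in the slotted posts. Each beam top measured level at about 64 mm from end to end, which matches a bar resting on the slot bottoms. The side camera read about 1 mm higher.
- **Lid:** I pushed it down from behind with the closed fingertips at about 12°/s, slower near the end. The wrist force stayed around 10 N or less until it met its stop, where I pressed to 28 N to confirm it was shut. Its top then measured flat at 99 mm (scene and wrist cameras) to 100 mm (side camera), against the 99 mm expected when closed.
- **Left alone:** in the last pictures the meter, signal box, screwdriver and the yellow and turquoise look-alikes were where they started, and the tray was empty.

No check failed. With the lid shut, the rods and bars can no longer be seen, so their positions come from the pictures taken while the lid was still being lowered.

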